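# Roll the slide carrier out from under the reader and set it on the sloping stand

## Task

The blue slide carrier with the white lid has been read and stands on the roller track under the overhead reader, held back by the red stop tongue. Press the tongue down until it lies below the rollers, roll the carrier along the rollers (do not lift it there) right up to the end stop at the robot's end of the track, then lift it straight up off the track. Lower it onto the sloping stand, lying flat on the slope between the cheeks with its lower end against the lip, let go of it only when it is down, and do not tip it over or disturb the things standing round about.

Things in the scene. Friction and masses are not known exactly. Their poses are not given: they have to be found in the camera images.
- track: Fixed aluminium roller track, 350 mm long (x), 94 mm wide. Origin: under its middle, on the table. +x points away from the robot to the reader, z up; the carrier rolls out towards -x. Tops of the free-turning rollers are 45 mm above the table; the side rails rise 13 mm above the rollers and are 80 mm apart inside.
- reader_edge (a point): Middle of the lower front edge of the white overhead reader head, at track x = +55, 240 mm above the table. The head, 94 mm wide, reaches from here back to its column (x +150 to +190) and up to 315 mm; its lens hangs 13 mm lower at x +81 to +129. Sides open. No room for an upright gripper over the carrier: lean the tool back towards the robot, 30 to 45 degrees.
- stop_face (a point): Middle of the rubber bumper on the end stop, at track x = -168, 67.5 mm above the table, axes as the track. The stop plate behind it reaches 75 mm above the table. The carrier's front end must come to it: its centre is then 55 mm from here towards track +x.
- stop_tongue (a joint): Red hinged tongue 60 x 36 x 8 mm in the middle of the track in front of the carrier. 0 rad = standing up as a stop, 0.7 = fully down (flat, top face 37 mm above the table, 8 mm below roller tops). Hinge across the track at x = -92, 33 mm above the table; free end towards +x. Stiff (about 4 N at the end), stays where it is left; the roller gap round it is 46 mm wide.
- tongue_end (a point): Point on the tongue's upper face, 8 mm from its free end, on the middle line: press down here, or up to 10 mm nearer the hinge, with closed fingers. Standing up it is about 70 mm above the table at track x about -55; pressed down 37 mm above it at track x about -40.
- carrier_centre (a point): Centre (half-way up the box) of the loose slide carrier: a closed box 110 mm long (x) by 70 mm wide (y) by 46 mm high, blue below with a white lid, 0.25 to 0.5 kg. x along its length, z up; its underside is 23 mm below this point. It starts on the rollers, its length along the track. Both ends are alike.
- carrier_handle (a point): Centre of the carrier's grey bar handle, 62 mm above carrier_centre, same axes. The bar is 84 mm long (along carrier x), 16 mm wide (y) and 14 mm high, on a post 10 mm thick at each end; the posts' inner faces are 32 mm from the middle. 32 mm of free height lies between the bar and the lid. Grip it across its 16 mm width, anywhere along it, upright or leaning along its length.
- stand_plate: Sloping plate of the fixed stand, 130 mm long (x, up the slope, away from the robot), 110 mm wide (y), tilted 30 degrees to face the robot. Origin: middle of its upper face, 68 mm above the table; z square to it. Lip: inner face at x = -62, 20 mm high. Cheeks: inner faces at y = +-48, 14 mm high. Carrier in place: its centre at x = -7, y = 0, z = +23 mm.
- bystander_jar (a point): Loose white jar with white lid, 72 mm across, 130 mm high, to the right of the track: leave alone. Half-way up.
- bystander_mailer (a point): Loose flat slide mailer, blue with a white lid, 34x85x11 mm, lying in front: leave alone. Its centre. To its left stands a fixed paper roll, 250 mm high (about x = 0.41, y = 0.38 m, robot frame), with other clutter beyond it: pass above it.
- bystander_box (a point): Loose small white box of cover glasses, 31x63x23 mm, to the right of the track: leave alone. Its centre. Near it the thin stem of a black desk lamp rises from its foot (x = 0.37, y = -0.025 m, robot frame), leaning away from the robot, to 545 mm above the table at about x = 0.51, y = -0.05 m: keep the arm to the left of it.

How it is judged:
On the way, in this order (a step that is already met when the one before it is completed fails the run):
1. the stop tongue is pressed down below the rollers (joint above 0.6) (value of joint stop_tongue above 0.6 rad), for 0.1 s.
2. the carrier stands on the rollers with its front end within 5 mm of the end stop (x of carrier_centre in the frame of stop_face below 0.06 m and z of carrier_centre in the frame of track between 0.064 and 0.071 m), for 0.3 s.
3. the carrier is lifted at least 45 mm above the rollers (z of carrier_centre in the frame of track above 0.1125 m), for 0.1 s.
At the end, for the whole second after the job is handed in: The carrier lies at rest on the sloping stand, lid up, flat on the plate (within 5 degrees and 5 mm), its length up the slope (within 11 degrees), its lower end within about 7 mm of the lip, between the cheeks (x of carrier_centre in the frame of stand_plate between -0.012 and 0 m and y of carrier_centre in the frame of stand_plate between -0.016 and 0.016 m and z of carrier_centre in the frame of stand_plate between 0.018 and 0.028 m and angle between the z axis of carrier_centre and the z axis of stand_plate, either way round below 0.09 rad and angle between the x axis of carrier_centre and the x axis of stand_plate, either way round below 0.2 rad and linear speed of carrier below 0.02 m/s and angle between carrier_centre's own z axis and vertical below 0.9 rad); the robot touches nothing.
It fails at once if the carrier is lifted more than 12 mm off the rollers before it is at the end stop (x of carrier_centre in the frame of track above -0.095 m and y of carrier_centre in the frame of track between -0.06 and 0.06 m and z of carrier_centre in the frame of track between 0.0795 and 0.105 m).
It fails at once if the carrier is tipped over (more than 57 degrees) (angle between carrier_centre's own z axis and vertical above 1 rad).
It fails at once if the carrier is let go more than about 30 mm above the stand (z of carrier_centre in the frame of stand_plate above 0.055 m and horizontal distance between carrier_centre and stand_plate below 0.08 m and contact force between the fingers and carrier below 0.05 N).
It fails at once if a bystander is moved by more than 30 mm (distance of any of bystander_jar, bystander_mailer, bystander_box from where it was at the start of the episode above 0.03 m).
It also fails if it takes over 58 s, if anything falls off the work surface, if the arm or the gripper's body presses on something with over 40 N, if the wrist force passes 120 N, or if a joint passes its speed limit or range.

## Robot

A 6-joint arm with a two-finger parallel gripper is mounted at the origin on a cart in front of the work surface, level with it; the furniture and walls round the work are solid. World frame = base frame: x ahead of the robot, y to its left, z up, the work surface at z = 0. Lengths are in m, angles in rad, forces in N, time in s.
With the tool pointing down it reaches from about 0.225 to 0.875 m from the base axis. Payload 3.4 kg.
Tool frame: the origin (TCP) lies at the very end of the fingers, on their centre line; the grasp point (between the pads) lies behind it (manip.tcp_to_grasp is the z of the grasp point in the tool frame, in m); z points along the fingers, y is the direction in which the jaws open and shut (so a half turn about z gives the same grasp; the last joint's range is limited). The gripper opens to 85 mm and grips with 20 to 120 N. Pads are 22 mm wide; open, the fingers measure 114 mm over their backs; the gripper's body (76 mm by 85 mm) begins 54 mm behind the grasp point. The pads swing forward as they close: fully open they stand 13 mm farther back than shut.
Start: joints at [1.029, 0.276, 1.505, -0, 1.361, -0.121], TCP at [0.235, 0.525, 0.231] pointing down, gripper open.
Joint ranges: [-2.89, 2.89], [-0.75, 2.08], [0.22, 2.7], [-1.18, 4.32], [0.11, 2.71], [-2.7, 2.7]. Speed limits (rad/s): [2.57, 2.57, 3.14, 3.14, 3.14, 3.14].

## Interface

Orientations are given as a unit quaternion [w, x, y, z].
In Python, from rig import manip, eyes gives the robot as it stands.
- The arm moves only by the tool servo_tool, never from a script. Its argument "increments" is a list of rows, each an object with "slide": the shift along the tool's x, y, z in m, a list of three; "spin": the turn about the tool's z in degrees. A call has 1 to 8 rows; each row shifts and turns the commanded pose from where the row before left it, along the tool's axes as they then stand; what a row does not reach is not made up. A row lasts 1/10 s, in which the tool goes at most 50 mm and 8.59 degrees, less where a joint would pass 70% of its speed; a pose out of reach is approached as far as the arm can. A call is refused whole if a number of a shift passes 0.05 or a number of a turn 8.59, either way. A call with a gripper value outside its range is refused whole. "hand" is the opening, from 0 (shut) to 1 (fully open), set as the call begins (left out, the last holds). The fingers move at their own pace and stop on an object; "newtons" is the grip in N (left out, the last holds). Time passes only in rows, so rows that do not move let the fingers close. It gives the time, the measured TCP pose, the force and the opening at its end, in the units of the state.
- manip.get_state(): the state, without advancing time (a new reading comes with each control period).
- eyes.get_image(name): name is "side" or "top"; returns the picture (420x560x3 uint8, blue, green, red); there is no depth.
- eyes.calibration(name): a dict with "fx", "fy", "cx", "cy" (pixels), "rvec" (rotation vector, rad) and "tvec" (3), from world to camera coordinates, as OpenCV has them. Camera axes: x right, y down, z forward; pixel columns grow to the right and rows downward; lengths in m; the calibration is good to about 2 mm. A picture is of the moment at which its call begins. calibration takes no time and is no camera call.
- manip.sign_off(): hands the job in, once; it reports no verdict.
The state is a dict: "clock": time; "qpos": joint angles; "qd": joint speeds; "effort": joint torques, N m; "position": TCP position; "ee_rot": TCP orientation; "contact_force": force on the tool from outside, world axes, zero at the start; "moment": the same for the moment, N m; "width": finger opening in m.
Only numpy, scipy, OpenCV 4.12 (cv2) and the standard library are available. Lean on these libraries where they do the work, as an engineer would, in place of code of your own. Each camera call takes 0.05 s, during which the arm holds its last target.

## Working session

There is one attempt and no reset: what is moved stays moved. The work goes in short steps, Python scripts to look and compute and a tool call to move; the robot and the scene stay as the last step left them, time stands still between calls to the robot, and variables do not carry over. Pictures are saved under pics/ and viewed, and the job is handed in when it is done.

Besides the shell and the picture viewer there is one more tool, called after ">>>" by a JSON object that holds its "method" and its "body", one argument or row to a line. servo_tool: Moves the arm, as the interface text tells. Its arguments: {"type":"object","properties":{"increments":{"type":"array","items":{"type":"object","properties":{"slide":{"type":"array","items":{"type":"number"}},"spin":{"type":"number"}}}},"hand":{"type":"number"},"newtons":{"type":"number"}},"required":["increments"]}

I'll start by looking at the scene and reading the state.

```bash
ls -la; mkdir -p pics; python3 - <<'E'
from rig import manip, eyes
import cv2, numpy as np
s=manip.get_state()
for k,v in s.items(): print(k, np.round(v,4) )
print(manip.tcp_to_grasp)
for n in ("side","top"):
    im=eyes.get_image(n); cv2.imwrite(f"pics/{n}0.png",im); print(n,eyes.calibration(n))
E
```

```text
total 12
drwxr-xr-x  3 agent agent 4096 Dec  6 20:51 .
drwxr-xr-x 23 root  root  4096 Dec  6 20:51 ..
drwxr-xr-x  2 agent agent 4096 Dec  6 20:51 pics
clock 0.0
qpos [ 1.029   0.2766  1.5062 -0.      1.3607 -0.121 ]
qd [ 0.0001  0.0004  0.001  -0.0016 -0.0005  0.0001]
effort [-1.00000e-04 -4.16775e+01 -2.45802e+01 -6.00000e-04  1.12000e-02
 -0.00000e+00]
position [0.2346 0.5244 0.2304]
ee_rot [-3.000e-04  2.088e-01  9.780e-01 -9.000e-04]
contact_force [ 0.1711 -0.1277  0.1625]
moment [ 0.01    0.0076 -0.0533]
width 0.0854
-0.0187
side {'fx': 462.5564854957016, 'fy': 462.5564854957016, 'cx': 273.6061310543558, 'cy': 208.30507777395238, 'rvec': array([-3.77917182e-04,  2.67145966e+00, -1.59759521e+00]), 'tvec': array([0.56514001, 0.12831816, 1.07725415])}
top {'fx': 413.20496003616665, 'fy': 413.20496003616665, 'cx': 269.163962215188, 'cy': 213.09669073987362, 'rvec': array([ 2.17966714, -2.19022109,  0.01394265]), 'tvec': array([0.11569788, 0.543765  , 0.97457084])}
```

View pics/side0.png

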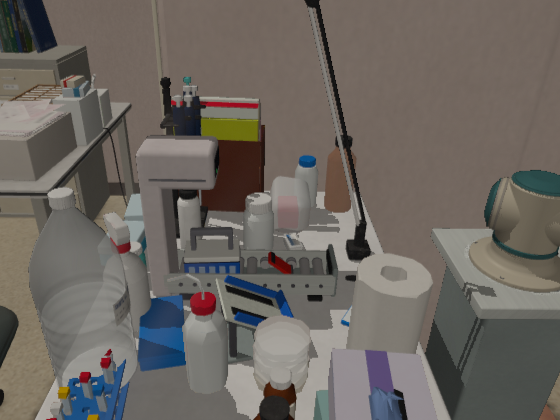

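View pics/top0.png

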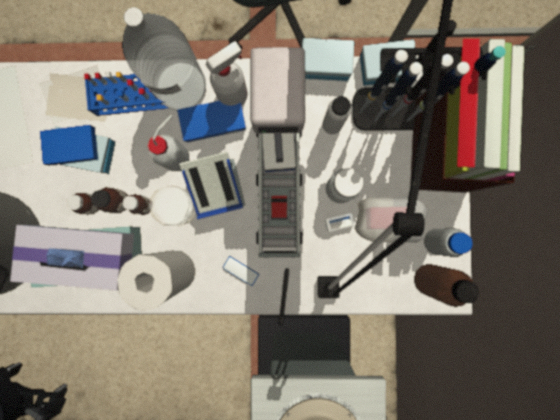

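```bash
cat > h.py <<'E'
import cv2, numpy as np
from rig import manip, eyes
def cal(n):
    c=eyes.calibration(n); K=np.array([[c['fx'],0,c['cx']],[0,c['fy'],c['cy']],[0,0,1]]); return K,np.array(c['rvec'],float),np.array(c['tvec'],float)
def proj(n,P):
    K,r,t=cal(n); return cv2.projectPoints(np.atleast_2d(np.array(P,float)),r,t,K,None)[0][:,0]
def ray(n,uv):
    K,r,t=cal(n); R=cv2.Rodrigues(r)[0]; d=R.T@np.linalg.solve(K,np.array([uv[0],uv[1],1.])); return -R.T@t,d/np.linalg.norm(d)
def onz(n,uv,z):
    o,d=ray(n,uv); return o+d*(z-o[2])/d[2]
def tri(a,b):  # uv side, uv top
    o1,d1=ray("side",a);o2,d2=ray("top",b)
    A=np.stack([d1,-d2],1); s=np.linalg.lstsq(A,o2-o1,rcond=None)[0]
    p=o1+d1*s[0];q=o2+d2*s[1]; return (p+q)/2,np.linalg.norm(p-q)
def crop(src,out,x0,y0,x1,y1,k):
    im=cv2.imread(src) if isinstance(src,str) else src
    c=cv2.resize(im[y0:y1,x0:x1],None,fx=k,fy=k,interpolation=cv2.INTER_CUBIC); cv2.imwrite(out,c)
E
python3 - <<'E'
from h import *
for n in("side","top"):
    print(n,'cam',ray(n,(280,210))[0], proj(n,[[.235,.525,.231],[0,0,0],[.37,-.025,0],[.41,.38,.25],[.51,-.05,.545]]).round())
crop("pics/top0.png","pics/top0z.png",220,110,360,260,5)
crop("pics/side0.png","pics/side0z.png",150,215,350,365,4)
E
```

```text
side cam [0.59339142 0.87986047 0.60832348] [[592. 365.]
 [516. 263.]
 [356. 255.]
 [399. 270.]
 [311.   0.]]
top cam [0.50193289 0.0834593  0.99997631] [[ 45. 375.]
 [318. 444.]
 [327. 286.]
 [119. 282.]
 [404. 223.]]
```

View pics/top0z.png

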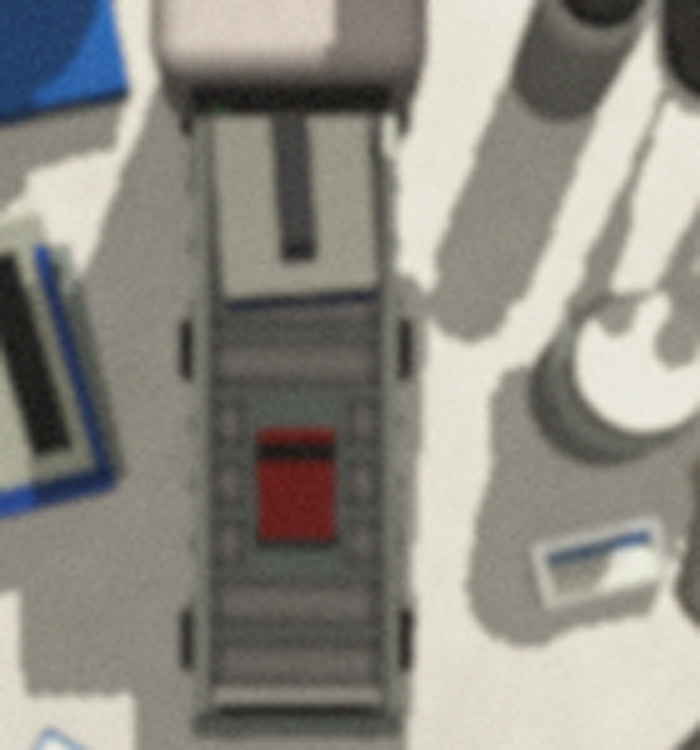

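View pics/side0z.png

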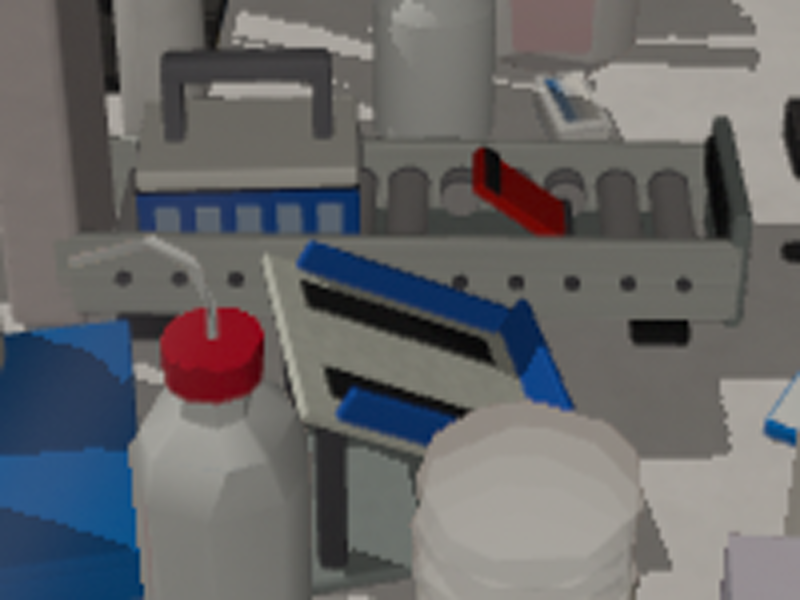

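```bash
python3 - <<'E'
from h import *
crop("pics/top0.png","pics/top0s.png",172,140,262,230,6)
crop("pics/side0.png","pics/side0s.png",205,265,315,365,6)
f=lambda u,v:(220+u/5,110+v/5)
for nm,uv,z in [("railL out top",(197,130),.058),("railL out bot",(197,700),.058),("railR out top",(399,130),.058),("railR out bot",(404,700),.058),
 ("railL in",(213,400),.058),("railR in",(382,400),.058),("endstop plate outer",(300,735),.058),("endplate top",(300,713),.075),("tongue top end L",(258,430),.072),("tongue top end R",(335,430),.072),("hinge end",(297,543),.037),
 ("lid front L",(222,300),.091),("lid front R",(372,292),.091),("handle end",(298,258),.137),("handle L far",(275,130),.137)]:
    print(nm,onz("top",f(*uv),z).round(4))
im=cv2.imread("pics/top0.png").astype(int)
b,g,r=im[...,0],im[...,1],im[...,2]
m=((r>80)&(g<50)&(b<60)).astype(np.uint8); m[:,:260]=0;m[:,300:]=0
ys,xs=np.where(m);print(xs.min(),xs.max(),ys.min(),ys.max(), xs.mean())
E
```

```text
railL out top [0.7202 0.1335 0.058 ]
railL out bot [0.4585 0.1343 0.058 ]
railR out top [0.7192 0.0406 0.058 ]
railR out bot [0.4582 0.0403 0.058 ]
railL in [0.5954 0.1265 0.058 ]
railR in [0.5949 0.0493 0.058 ]
endstop plate outer [0.4425 0.0875 0.058 ]
endplate top [0.4533 0.0874 0.075 ]
tongue top end L [0.5803 0.1057 0.072 ]
tongue top end R [0.5801 0.071  0.072 ]
hinge end [0.5303 0.0885 0.037 ]
lid front L [0.6365 0.1209 0.091 ]
lid front R [0.6395 0.0546 0.091 ]
handle end [0.6472 0.087  0.137 ]
handle L far [0.7016 0.0964 0.137 ]
271 286 196 217 278.7489539748954
```

View pics/top0s.png

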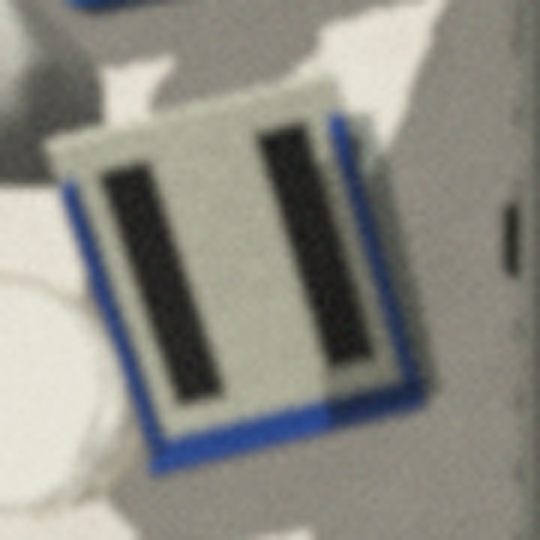

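View pics/side0s.png

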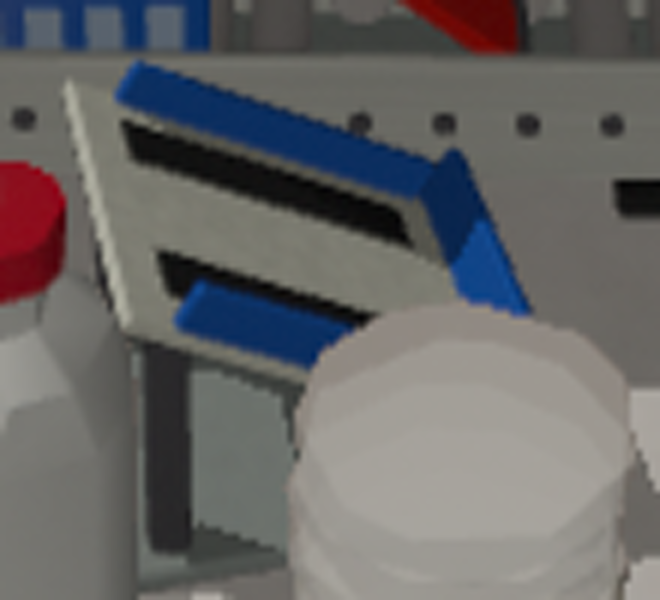

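```bash
python3 - <<'E'
from h import *
ft=lambda u,v:(172+u/6,140+v/6); fs=lambda u,v:(205+u/6,265+v/6)
for nm,s,t in [("plate UR",(65,80),(335,74)),("plate UL",(128,330),(45,143)),("cheekR top",(137,62),(336,113)),("lip R",(455,150),(425,383)),("strip R upper-in",(123,122),(258,137)),("stripR upper-out",(None),None),("strip R low L",(383,232),(328,362)),("stripR low R",(405,243),(375,355)),("stripL up L",(160,252),(102,178)),("cheekL top up",(205,282),(66,183))]:
    if s is None: continue
    p,e=tri(fs(*s),ft(*t)); print(nm,p.round(4),round(e,4))
# other: carrier and track in side z crop (150,215,k4)
f4=lambda u,v:(150+u/4,215+v/4); f5=lambda u,v:(220+u/5,110+v/5)
for nm,s,t in [("handle near top",(330,52),(298,258)),("lid front-left",(360,172),(222,300)),("tongue end L",(475,178),(258,430)),("tongue end R top",(480,150),(335,430)),("endplate top R",(720,118),(395,712)),("endplate top L",(742,213),(207,712))]:
    p,e=tri(f4(*s),f5(*t)); print(nm,p.round(4),round(e,4))
for nm,s,t in [("redcap",(203,296),(158,145)),("whitejar top",(281,330),(172,205)),("roll",(392,278),(148,282)),("mailer",None,(241,270)),("jar",(258,205),(346,183)),("bigbottle",(60,200),(135,18)),("spray",(115,225),(225,55))]:
    if s: p,e=tri(s,t); print(nm,p.round(4),round(e,4))
    else: print(nm,onz("top",t,.01))
E
```

```text
plate UR [0.6753 0.2012 0.0984] 0.0
plate UL [0.6496 0.3087 0.0969] 0.0027
cheekR top [0.6566 0.2    0.1051] 0.0061
lip R [0.5598 0.1729 0.0519] 0.0091
strip R upper-in [0.6535 0.2287 0.1038] 0.0043
strip R low L [0.5757 0.2102 0.0483] 0.0055
stripR low R [0.574  0.1943 0.0315] 0.0058
stripL up L [0.639  0.2859 0.1038] 0.0043
cheekL top up [0.6314 0.2989 0.1056] 0.0067
handle near top [0.6496 0.0869 0.1364] 0.0046
lid front-left [0.6363 0.121  0.0886] 0.0012
tongue end L [0.5793 0.1056 0.0753] 0.0014
tongue end R top [0.578  0.0712 0.0694] 0.0046
endplate top R [0.4504 0.0455 0.0747] 0.0066
endplate top L [0.4501 0.1296 0.0729] 0.0075
redcap [0.6789 0.3359 0.1669] 0.0005
whitejar top [0.5604 0.3261 0.0925] 0.0007
roll [0.4044 0.341  0.2076] 0.0003
mailer [0.40871106 0.18108167 0.01      ]
jar [ 0.6033 -0.0547  0.1146] 0.0005
bigbottle [0.8626 0.3298 0.3211] 0.0017
spray [0.8463 0.1928 0.2031] 0.0037
```

The scene measures up: the track runs along world x, its middle is at about (0.629, 0.087), the carrier centre is near x = 0.692, and the stand origin is near (0.608, 0.242) with a yaw of about 13.4°. I'll overlay these as a check before moving.

```bash
cat >> h.py <<'E'
T0=np.array([.629,.0872,0.])
def stand(P,o=(.6077,.2419,.068),yaw=13.4):
    from scipy.spatial.transform import Rotation as R
    return R.from_euler('ZY',[yaw,-30],degrees=True).apply(np.atleast_2d(P))+np.array(o)
E
python3 - <<'E'
from h import *
for n in("top","side"):
    im=cv2.imread(f"pics/{n}0.png"); k=4; x0,y0,x1,y1=(170,110,310,260) if n=="top" else (160,220,350,360)
    c=cv2.resize(im[y0:y1,x0:x1],None,fx=k,fy=k,interpolation=cv2.INTER_CUBIC)
    st=stand(np.array([[65,55,0],[65,-55,0],[-62,48,20],[-62,-48,20],[-62,-48,0],[-62,48,0],[0,48,14],[0,-48,14]])/1e3)
    tr=T0+np.array([[-168,0,67.5],[-175,47,58],[-175,-47,58],[55,47,58],[55,-47,58],[-49,18,75],[-49,-18,75]])/1e3
    ca=np.array([.691,.0872,.068])+np.array([[-55,35,23],[-55,-35,23],[-42,0,69],[-55,35,-23]])/1e3
    for P,col in((st,(0,0,255)),(tr,(0,255,0)),(ca,(255,0,255))):
        for u,v in proj(n,P): cv2.circle(c,(int((u-x0+.5)*k),int((v-y0+.5)*k)),3,col,-1)
    cv2.imwrite(f"pics/ov_{n}.png",c)
E
```

```text
(no output)
```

View pics/ov_top.png

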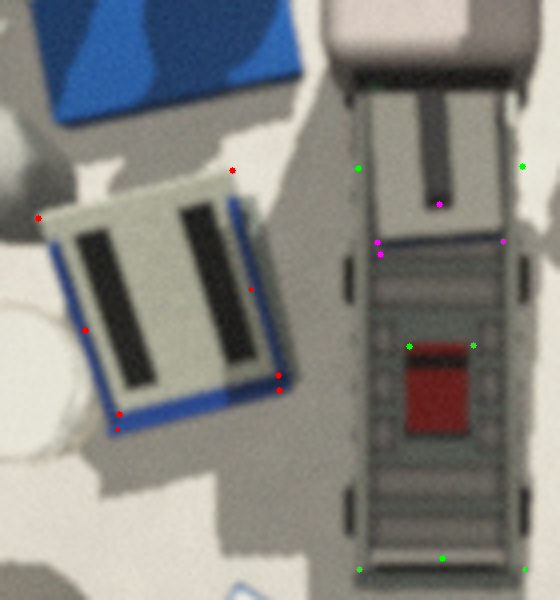

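View pics/ov_side.png

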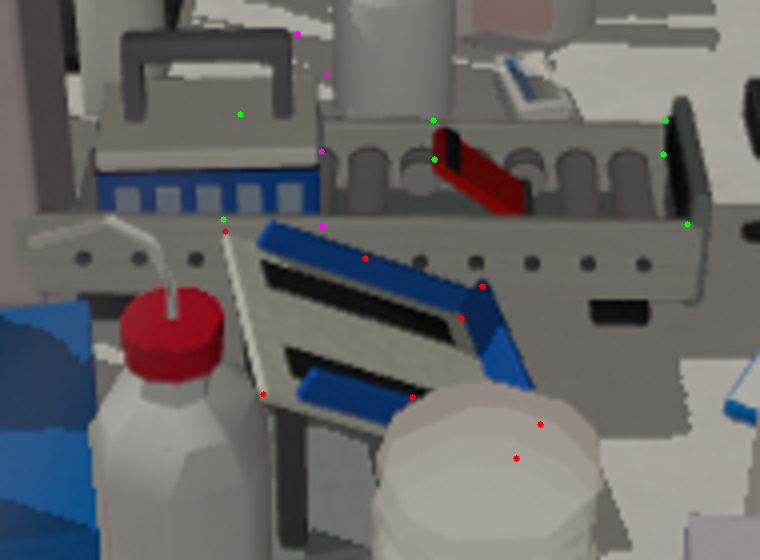

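```bash
python3 - <<'E'
from h import *
P=np.array([[.684,.134,.24],[.684,.040,.24],[.684,.134,.315],[.684,.040,.315],[.684,.087,.24]])
print(proj("top",P).round(1)); print(proj("side",P).round(1))
crop("pics/top0.png","pics/th.png",235,90,325,150,8)
crop("pics/side0.png","pics/sh.png",130,125,230,200,8)
E
```

```text
[[253.9 132.9]
 [304.6 132.3]
 [250.9 122.3]
 [307.1 121.6]
 [279.2 132.6]]
[[211.9 191.6]
 [216.8 170.5]
 [210.2 152.3]
 [215.5 134.1]
 [214.4 180.6]]
```

View pics/th.png

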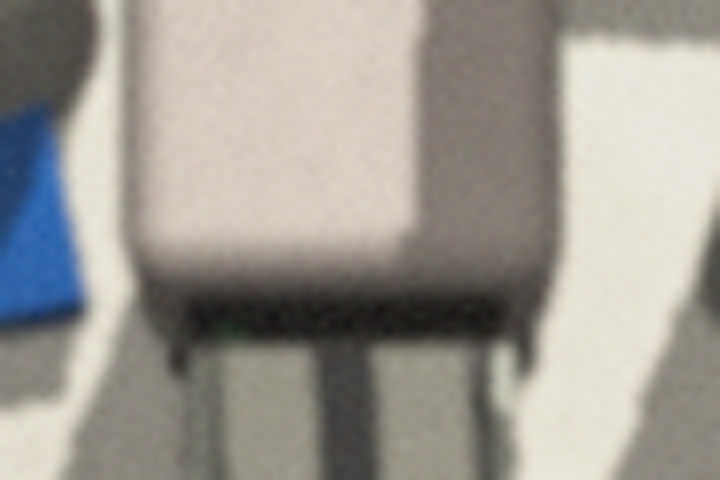

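View pics/sh.png

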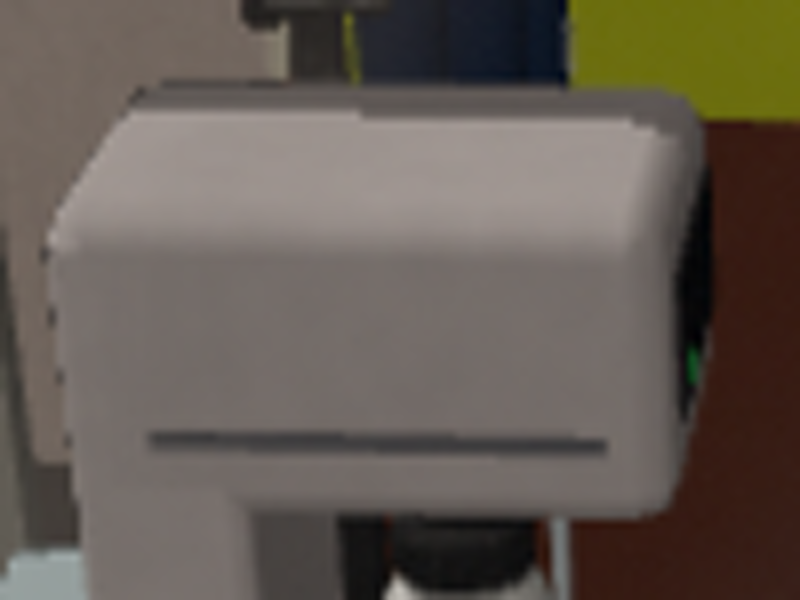

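>>> {"method": "servo_tool", "body": {
  "increments": [
    {"slide": [0,0,-0.01],"spin": -8},
    {"slide": [0,0,-0.02],"spin": -8},
    {"slide": [0,0,-0.03],"spin": -8},
    {"slide": [0,0,-0.03],"spin": 0},
    {"slide": [0,0,-0.03],"spin": 0},
    {"slide": [0,0,0],"spin": 0}
  ],
  "hand": 0,
  "newtons": 30
}}

```text
clock: 0.7
position: [0.2358, 0.5263, 0.3556]
ee_rot: [0.002, 0.001, 1.0, 0.004]
contact_force: [-0.3, -0.3, 0.7]
width: 0.0002
```

Reader front edge is predicted at row 132.6 and seen at about row 132.5, so the track frame holds. Next, traverse at height over the paper roll.

>>> {"method": "servo_tool", "body": {
  "increments": [
    {"slide": [-0.015,-0.02,0]},
    {"slide": [-0.025,-0.032,0]},
    {"slide": [-0.03,-0.038,0]},
    {"slide": [-0.03,-0.038,0]},
    {"slide": [-0.03,-0.038,0]},
    {"slide": [-0.03,-0.038,0]},
    {"slide": [-0.03,-0.038,0]},
    {"slide": [-0.03,-0.038,0]}
  ]
}}

```text
$.increments[0]: bad value
```

>>> {"method": "servo_tool", "body": {
  "increments": [
    {"slide": [-0.03,-0.038,0]},
    {"slide": [-0.03,-0.038,0]},
    {"slide": [-0.025,-0.032,0]},
    {"slide": [-0.02,-0.025,0]},
    {"slide": [-0.01,-0.01,0]},
    {"slide": [0,0,0]}
  ]
}}

```text
$.increments[0]: bad value
```

>>> {"method": "servo_tool", "body": {
  "increments": [
    {"slide": [-0.015,-0.02,0],"spin": 0},
    {"slide": [-0.025,-0.032,0],"spin": 0},
    {"slide": [-0.03,-0.038,0],"spin": 0},
    {"slide": [-0.03,-0.038,0],"spin": 0},
    {"slide": [-0.03,-0.038,0],"spin": 0},
    {"slide": [-0.03,-0.038,0],"spin": 0},
    {"slide": [-0.03,-0.038,0],"spin": 0},
    {"slide": [-0.03,-0.038,0],"spin": 0}
  ]
}}

```text
clock: 1.5
position: [0.4548, 0.2426, 0.3502]
ee_rot: [-0.001, 0.001, 1.0, -0.0]
contact_force: [0.1, 0.2, 0.5]
width: -0.0003
```

>>> {"method": "servo_tool", "body": {
  "increments": [
    {"slide": [-0.03,-0.04,0],"spin": 0},
    {"slide": [-0.03,-0.04,0],"spin": 0},
    {"slide": [-0.03,-0.04,0],"spin": 0},
    {"slide": [-0.02,-0.026,0],"spin": 0},
    {"slide": [-0.01,-0.01,0],"spin": 0},
    {"slide": [0,0,0],"spin": 0},
    {"slide": [0,0,0],"spin": 0}
  ]
}}

```text
clock: 2.2
position: [0.5731, 0.0893, 0.3507]
ee_rot: [-0.001, 0.001, 1.0, 0.001]
contact_force: [0.1, -0.1, -0.4]
width: -0.0006
```

```bash
python3 - <<'E'
from h import *
for n in("side","top"):
    im=eyes.get_image(n); cv2.imwrite(f"pics/{n}1.png",im)
s=manip.get_state(); print(np.round(s['position'],4),np.round(s['qpos'],3),np.round(s['ee_rot'],4))
E
```

```text
[0.5729 0.0898 0.3514] [ 3.500e-02  2.430e-01  1.260e+00  1.000e-03  1.638e+00 -1.536e+00] [-3.e-04 -0.e+00  1.e+00  4.e-04]
```

View pics/side1.png

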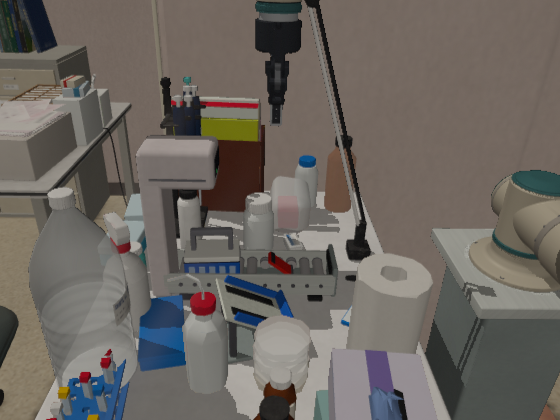

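View pics/top1.png

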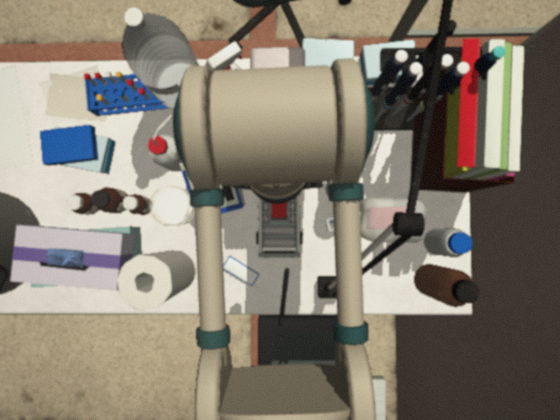

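The arm is clear of the lamp and reader. The closed fingers sit above the tongue, at about (275,115) in the side view. Going down to just above the tongue.

>>> {"method": "servo_tool", "body": {
  "increments": [
    {"slide": [-0.004,-0.002,0.02],"spin": 0},
    {"slide": [0,0,0.04],"spin": 0},
    {"slide": [0,0,0.04],"spin": 0},
    {"slide": [0,0,0.04],"spin": 0},
    {"slide": [0,0,0.04],"spin": 0},
    {"slide": [0,0,0.04],"spin": 0},
    {"slide": [0,0,0.03],"spin": 0},
    {"slide": [0,0,0.01],"spin": 0}
  ]
}}

```text
clock: 3.1
position: [0.5749, 0.0877, 0.0886]
ee_rot: [-0.003, -0.0, 1.0, 0.0]
contact_force: [-0.3, -0.1, -0.3]
width: -0.0001
```

```bash
python3 - <<'E'
from h import *
for n in("side",):
    im=eyes.get_image(n); cv2.imwrite(f"pics/{n}2.png",im)
    crop(im,"pics/side2z.png",150,120,350,300,4)
s=manip.get_state(); print(np.round(s['position'],4),np.round(s['contact_force'],3))
E
```

```text
[0.5754 0.0875 0.0886] [ 0.007 -0.276 -0.405]
```

View pics/side2z.png

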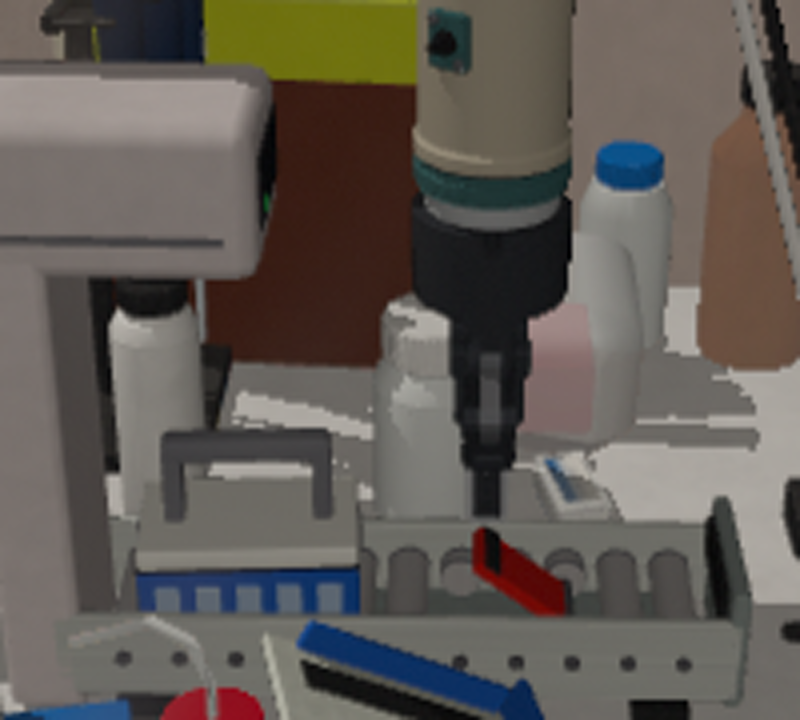

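Gap between body and reader is about 70 mm (columns 265 to 412 in the crop), and the fingertips sit right above the tongue's end. Pressing now.

>>> {"method": "servo_tool", "body": {
  "increments": [
    {"slide": [-0.002,0,0.008],"spin": 0},
    {"slide": [0,0,0.008],"spin": 0},
    {"slide": [0,0,0.008],"spin": 0},
    {"slide": [0,0,0.008],"spin": 0},
    {"slide": [0,0,0.008],"spin": 0},
    {"slide": [0,0,0.006],"spin": 0},
    {"slide": [0,0,0.004],"spin": 0},
    {"slide": [0,0,0.0],"spin": 0}
  ]
}}

```text
clock: 3.95
position: [0.5807, 0.0862, 0.0416]
ee_rot: [0.001, 0.001, 1.0, 0.0]
contact_force: [2.1, -0.0, 3.2]
width: 0.0
```

>>> {"method": "servo_tool", "body": {
  "increments": [
    {"slide": [0,0,0.002],"spin": 0},
    {"slide": [0,0,0.001],"spin": 0},
    {"slide": [0,0,0],"spin": 0}
  ]
}}

```text
clock: 4.25
position: [0.5801, 0.0862, 0.0383]
ee_rot: [0.0, 0.001, 1.0, 0.0]
contact_force: [2.2, 0.3, 3.8]
width: -0.0002
```

>>> {"method": "servo_tool", "body": {
  "increments": [
    {"slide": [0,0,0.002],"spin": 0},
    {"slide": [0,0,0.001],"spin": 0},
    {"slide": [0,0,0],"spin": 0}
  ]
}}

```text
clock: 4.55
position: [0.5803, 0.0862, 0.0367]
ee_rot: [0.0, 0.001, 1.0, -0.0]
contact_force: [0.2, -0.2, 12.4]
width: -0.0
```

```bash
python3 - <<'E'
from h import *
for n in("side",):
    im=eyes.get_image(n); crop(im,"pics/side3z.png",150,120,350,300,4)
s=manip.get_state(); print(np.round(s['position'],4),np.round(s['contact_force'],3))
E
```

```text
[0.5803 0.0862 0.0367] [ 0.516 -0.862 12.046]
```

View pics/side3z.png

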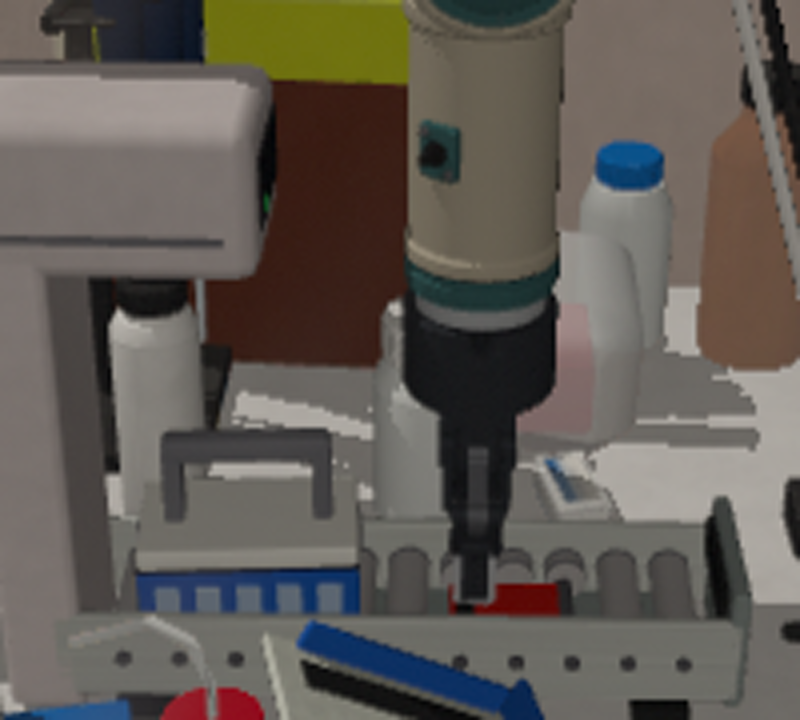

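The force stepped to 12 N at z = 0.0367 and the tongue lies flat (crop 450–565, row 600), so it is fully down. An upright gripper can't get over the carrier's middle. The front end, though, sticks out 45 mm in front of the reader edge. I'll grip the box sides near that end at TCP x of about 0.639, pull it clear of the reader, then regrip the handle.

>>> {"method": "servo_tool", "body": {
  "increments": [
    {"slide": [0,0,-0.01],"spin": 0},
    {"slide": [0,0,-0.02],"spin": 0},
    {"slide": [0,0,-0.03],"spin": 0},
    {"slide": [0,0,-0.03],"spin": 0},
    {"slide": [0,0,-0.03],"spin": 0},
    {"slide": [0,0,-0.02],"spin": 0},
    {"slide": [0,0,0],"spin": 0}
  ]
}}

```text
clock: 5.3
position: [0.5802, 0.0863, 0.1775]
ee_rot: [0.001, 0.001, 1.0, 0.0]
contact_force: [0.5, 0.7, 0.6]
width: -0.0003
```

>>> {"method": "servo_tool", "body": {
  "increments": [
    {"slide": [0,0,0],"spin": 0},
    {"slide": [0,0,0],"spin": 0},
    {"slide": [0,0,0],"spin": 0},
    {"slide": [-0.01,0,0],"spin": 0},
    {"slide": [-0.01,0,0],"spin": 0},
    {"slide": [-0.01,0,0],"spin": 0},
    {"slide": [-0.005,0,0],"spin": 0},
    {"slide": [0,0,0],"spin": 0}
  ],
  "hand": 1,
  "newtons": 30
}}

```text
clock: 6.1
position: [0.6162, 0.0861, 0.1749]
ee_rot: [0.0, 0.001, 1.0, 0.0]
contact_force: [1.1, -0.4, 0.2]
width: 0.085
```

```bash
python3 - <<'E'
from h import *
for n in("side","top"):
    im=eyes.get_image(n); cv2.imwrite(f"pics/{n}4.png",im)
    if n=="side": crop(im,"pics/side4z.png",150,120,350,300,4)
s=manip.get_state(); print(np.round(s['position'],4),np.round(s['ee_rot'],4),np.round(s['contact_force'],3),s['width'])
E
```

```text
[0.6149 0.0862 0.175 ] [-4.e-04  1.e-03  1.e+00  0.e+00] [ 0.103 -0.583  0.737] 0.08519361408310412
```

View pics/side4z.png

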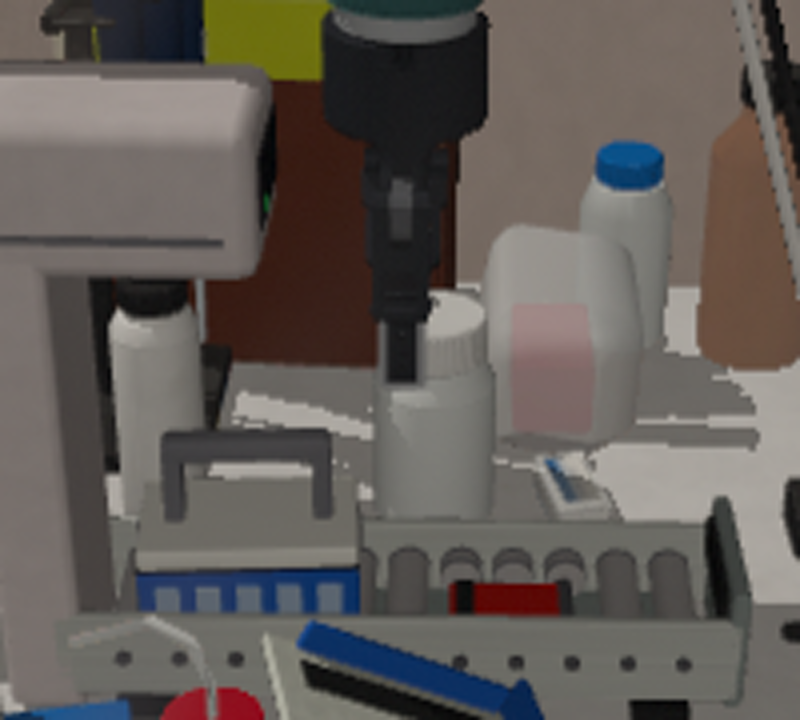

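>>> {"method": "servo_tool", "body": {
  "increments": [
    {"slide": [0,0.001,0.02],"spin": 0},
    {"slide": [0,0,0.03],"spin": 0},
    {"slide": [0,0,0.03],"spin": 0},
    {"slide": [0,0,0.02],"spin": 0},
    {"slide": [-0.008,0,0],"spin": 0},
    {"slide": [-0.008,0,0],"spin": 0},
    {"slide": [-0.007,0,0],"spin": 0},
    {"slide": [0,0,0],"spin": 0}
  ]
}}

```text
clock: 7.0
position: [0.6408, 0.0871, 0.077]
ee_rot: [0.002, 0.001, 1.0, 0.0]
contact_force: [-0.1, 1.2, 0.7]
width: 0.0852
```

```bash
python3 - <<'E'
from h import *
for n in("side",):
    im=eyes.get_image(n); cv2.imwrite(f"pics/{n}5.png",im)
    if n=="side": crop(im,"pics/side5z.png",150,120,350,300,4)
s=manip.get_state(); print(np.round(s['position'],4),np.round(s['ee_rot'],4),np.round(s['contact_force'],3),s['width'])
E
```

```text
[0.6397 0.0871 0.0766] [1.4e-03 1.0e-03 1.0e+00 1.0e-04] [-0.643 -0.365 -0.252] 0.08544214215715287
```

View pics/side5z.png

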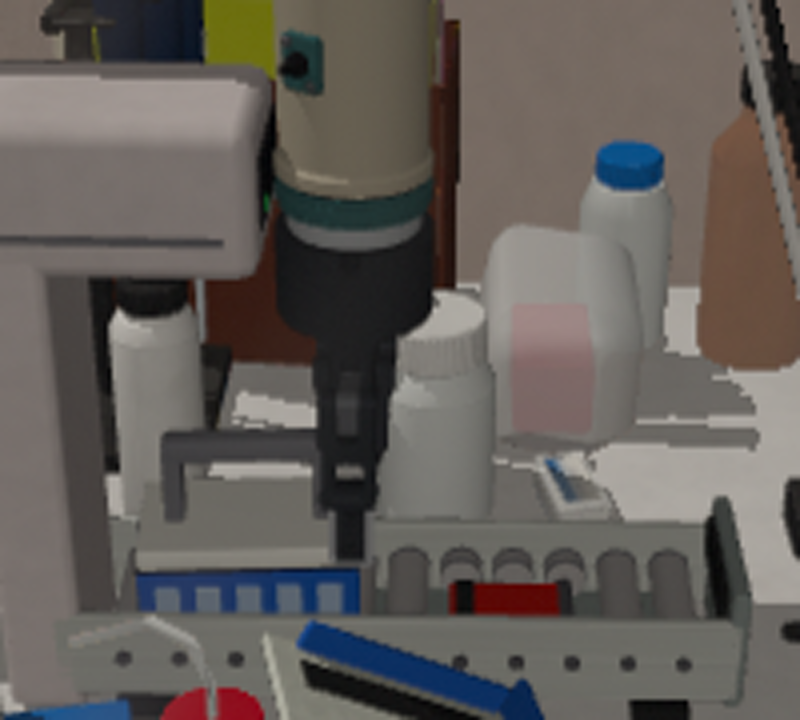

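```bash
python3 - <<'E'
from h import *
for u,v in((336,558),(365,560)):
    o,d=ray("side",(150+u/4,120+v/4))
    for y in(.130,.144): print(y,(o+d*(y-o[1])/d[1]).round(4))
E
```

```text
0.13 [0.647  0.13   0.0909]
0.144 [0.646  0.144  0.1006]
0.13 [0.6328 0.13   0.09  ]
0.144 [0.6321 0.144  0.0996]
```

Open fingertips sit 13 mm behind the TCP, at about 0.09 m, which is level with the lid top. I'll lower 8 mm and then grip gently.

>>> {"method": "servo_tool", "body": {
  "increments": [
    {"slide": [0,0,0.004],"spin": 0},
    {"slide": [0,0,0.004],"spin": 0},
    {"slide": [0,0,0],"spin": 0}
  ]
}}

```text
clock: 7.35
position: [0.6372, 0.0871, 0.0666]
ee_rot: [-0.001, 0.001, 1.0, 0.0]
contact_force: [-0.8, 0.3, -0.5]
width: 0.0855
```

>>> {"method": "servo_tool", "body": {
  "increments": [
    {"slide": [0,0,0],"spin": 0},
    {"slide": [0,0,0],"spin": 0},
    {"slide": [0,0,0],"spin": 0},
    {"slide": [0,0,0],"spin": 0},
    {"slide": [0,0,0],"spin": 0}
  ],
  "hand": 0.5,
  "newtons": 25
}}

```text
clock: 7.85
position: [0.6382, 0.0872, 0.0676]
ee_rot: [0.0, 0.001, 1.0, 0.0]
contact_force: [0.1, -0.9, 1.2]
width: 0.0692
```

Width is 69 mm, against the 70 mm box: it is held. Pulling towards the robot along the rollers.

>>> {"method": "servo_tool", "body": {
  "increments": [
    {"slide": [0.005,0,0],"spin": 0},
    {"slide": [0.01,0,0],"spin": 0},
    {"slide": [0.01,0,0],"spin": 0},
    {"slide": [0.012,0,0],"spin": 0},
    {"slide": [0.012,0,0],"spin": 0},
    {"slide": [0.01,0,0],"spin": 0},
    {"slide": [0.006,0,0],"spin": 0},
    {"slide": [0,0,0],"spin": 0}
  ]
}}

```text
clock: 8.65
position: [0.5717, 0.0873, 0.0675]
ee_rot: [-0.0, 0.001, 1.0, 0.0]
contact_force: [-0.7, 0.7, 2.3]
width: 0.0693
```

```bash
python3 - <<'E'
from h import *
for n in("side",):
    im=eyes.get_image(n); cv2.imwrite(f"pics/{n}6.png",im)
    if n=="side": crop(im,"pics/side6z.png",150,120,350,300,4)
s=manip.get_state(); print(np.round(s['position'],4),np.round(s['ee_rot'],4),np.round(s['contact_force'],3),s['width'])
E
```

```text
[0.5726 0.0873 0.0675] [-0.e+00  9.e-04  1.e+00  1.e-04] [-0.023  1.512  3.109] 0.06925909797526346
```

View pics/side6z.png

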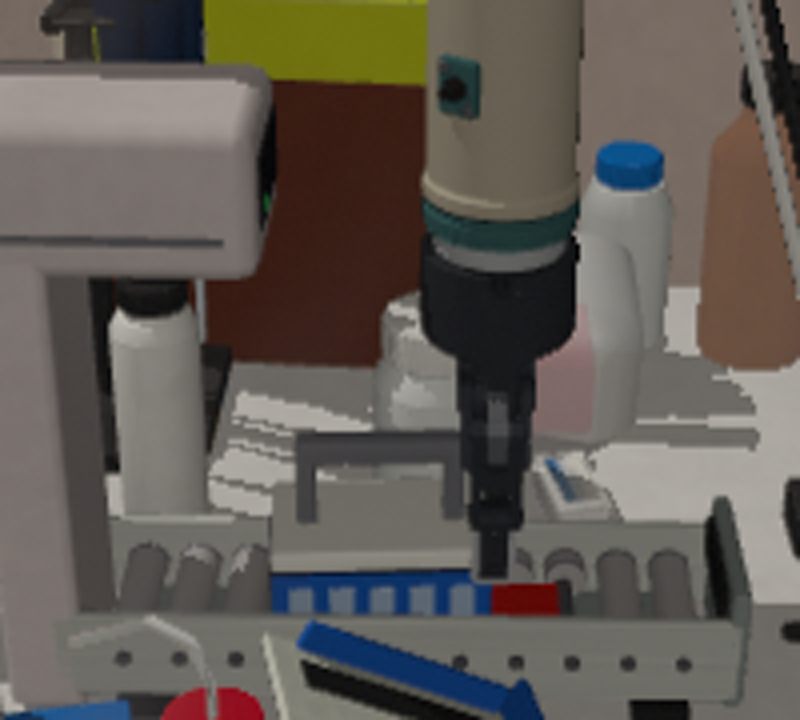

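The carrier followed, and its front end is now near column 493 of the crop (it was at 360). Release, rise, and move over the middle of the handle, which is now clear of the reader.

>>> {"method": "servo_tool", "body": {
  "increments": [
    {"slide": [0,0,0],"spin": 0},
    {"slide": [0,0,0],"spin": 0},
    {"slide": [0,0,0],"spin": 0},
    {"slide": [0,0,-0.015],"spin": 0},
    {"slide": [0,0,-0.02],"spin": 0},
    {"slide": [0,0,-0.01],"spin": 0},
    {"slide": [0,0,0],"spin": 0}
  ],
  "hand": 1
}}

```text
clock: 9.4
position: [0.5743, 0.0872, 0.1136]
ee_rot: [0.002, 0.001, 1.0, 0.0]
contact_force: [0.3, -0.5, -0.2]
width: 0.0854
```

```bash
python3 - <<'E'
from h import *
for n in("side",):
    im=eyes.get_image(n); cv2.imwrite(f"pics/{n}7.png",im)
    if n=="side": crop(im,"pics/side7z.png",150,120,350,300,4)
s=manip.get_state(); print(np.round(s['position'],4),np.round(s['ee_rot'],4),np.round(s['contact_force'],3),s['width'])
# handle predicted ends for centre x
for cx in(.62,.625,.63):
    print(cx,((proj("side",[[cx+.042,.095,.137],[cx-.042,.095,.137],[cx-.055,.122,.068],[cx+.055,.122,.068]])-[150,120])*4).round())
E
```

```text
[0.5735 0.0872 0.1126] [6.e-04 1.e-03 1.e+00 0.e+00] [-0.209 -0.797  0.143] 0.08541710325947788
0.62 [[308. 440.]
 [479. 442.]
 [502. 589.]
 [281. 586.]]
0.625 [[298. 440.]
 [468. 442.]
 [492. 589.]
 [271. 586.]]
0.63 [[288. 439.]
 [458. 442.]
 [482. 589.]
 [261. 586.]]
```

View pics/side7z.png

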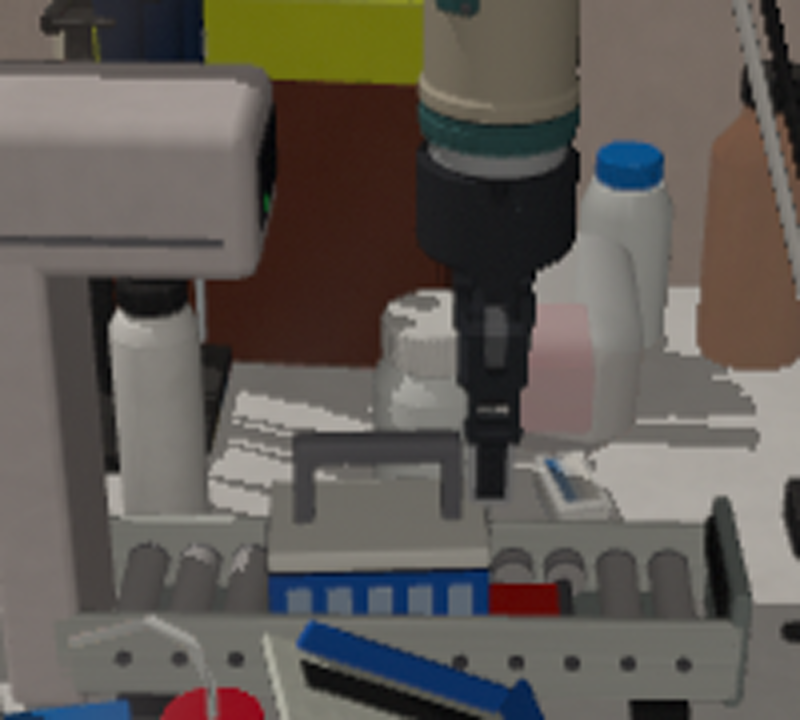

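Handle spans 293–463 in the crop, so the carrier centre is at x ≈ 0.627. Move over it and grip.

>>> {"method": "servo_tool", "body": {
  "increments": [
    {"slide": [-0.01,0,0],"spin": 0},
    {"slide": [-0.02,0,0],"spin": 0},
    {"slide": [-0.02,0,0],"spin": 0},
    {"slide": [-0.007,0,0],"spin": 0},
    {"slide": [0,0,0],"spin": 0}
  ]
}}

```text
clock: 9.95
position: [0.6307, 0.087, 0.1111]
ee_rot: [-0.001, 0.001, 1.0, 0.0]
contact_force: [-0.1, -0.6, 0.1]
width: 0.0854
```

>>> {"method": "servo_tool", "body": {
  "increments": [
    {"slide": [0,0,0],"spin": 0},
    {"slide": [0,0,0],"spin": 0},
    {"slide": [0,0,0],"spin": 0},
    {"slide": [0,0,0],"spin": 0},
    {"slide": [0,0,0],"spin": 0},
    {"slide": [0,0,0],"spin": 0},
    {"slide": [0,0,0],"spin": 0}
  ],
  "hand": 0,
  "newtons": 30
}}

```text
clock: 10.65
position: [0.6299, 0.0874, 0.1123]
ee_rot: [-0.0, 0.001, 1.0, 0.0]
contact_force: [0.5, 2.0, 0.4]
width: 0.0154
```

>>> {"method": "servo_tool", "body": {
  "increments": [
    {"slide": [0.006,0,0],"spin": 0},
    {"slide": [0.014,0,0],"spin": 0},
    {"slide": [0.018,0,0],"spin": 0},
    {"slide": [0.018,0,0],"spin": 0},
    {"slide": [0.018,0,0],"spin": 0},
    {"slide": [0.014,0,0],"spin": 0},
    {"slide": [0.008,0,0],"spin": 0},
    {"slide": [0,0,0],"spin": 0}
  ]
}}

```text
clock: 11.45
position: [0.5325, 0.0873, 0.1123]
ee_rot: [-0.001, 0.001, 1.0, -0.0]
contact_force: [-0.5, 0.7, -1.0]
width: 0.0155
```

>>> {"method": "servo_tool", "body": {
  "increments": [
    {"slide": [0.005,0,0],"spin": 0},
    {"slide": [0.004,0,0],"spin": 0},
    {"slide": [0.002,0,0],"spin": 0},
    {"slide": [0,0,0],"spin": 0}
  ]
}}

```text
clock: 11.85
position: [0.5229, 0.0872, 0.1123]
ee_rot: [-0.0, 0.001, 1.0, -0.0]
contact_force: [0.5, 0.5, -0.3]
width: 0.0157
```

```bash
python3 - <<'E'
from h import *
for n in("side",):
    im=eyes.get_image(n); cv2.imwrite(f"pics/{n}8.png",im)
    if n=="side": crop(im,"pics/side8z.png",150,120,350,300,4)
s=manip.get_state(); print(np.round(s['position'],4),np.round(s['ee_rot'],4),np.round(s['contact_force'],3),s['width'])
E
```

```text
[0.5231 0.0872 0.1123] [-0.     0.001  1.    -0.   ] [ 0.214  0.479 -0.732] 0.015420473559023946
```

View pics/side8z.png

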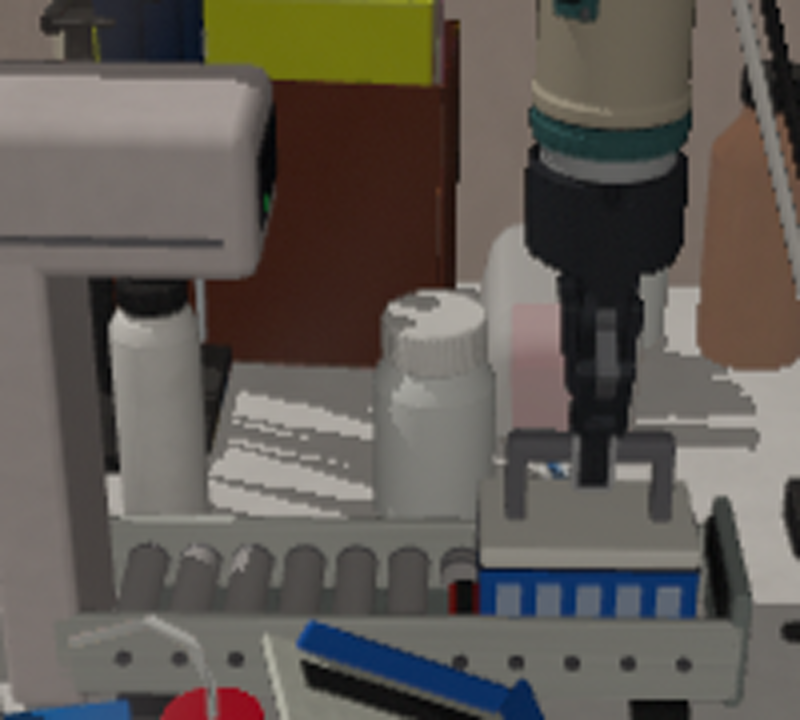

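A few mm still to go. Creeping on until the stop pushes back.

>>> {"method": "servo_tool", "body": {
  "increments": [
    {"slide": [0.003,0,0],"spin": 0},
    {"slide": [0.002,0,0],"spin": 0},
    {"slide": [0,0,0],"spin": 0}
  ]
}}

```text
clock: 12.2
position: [0.5177, 0.0873, 0.1123]
ee_rot: [-0.0, 0.001, 1.0, -0.0]
contact_force: [-0.1, -0.2, -0.3]
width: 0.0153
```

>>> {"method": "servo_tool", "body": {
  "increments": [
    {"slide": [0.002,0,0],"spin": 0},
    {"slide": [0.001,0,0],"spin": 0},
    {"slide": [0,0,0],"spin": 0}
  ]
}}

```text
clock: 12.5
position: [0.5148, 0.0873, 0.1123]
ee_rot: [-0.0, 0.001, 1.0, -0.0]
contact_force: [0.2, 0.8, -0.6]
width: 0.0154
```

>>> {"method": "servo_tool", "body": {
  "increments": [
    {"slide": [0.002,0,0],"spin": 0},
    {"slide": [0.001,0,0],"spin": 0},
    {"slide": [0,0,0],"spin": 0}
  ]
}}

```text
clock: 12.8
position: [0.5118, 0.0873, 0.1123]
ee_rot: [-0.0, 0.001, 1.0, -0.0]
contact_force: [0.4, -0.0, -1.5]
width: 0.0152
```

>>> {"method": "servo_tool", "body": {
  "increments": [
    {"slide": [0.002,0,0],"spin": 0},
    {"slide": [0.001,0,0],"spin": 0},
    {"slide": [0,0,0],"spin": 0}
  ]
}}

```text
clock: 13.1
position: [0.5108, 0.0873, 0.1128]
ee_rot: [0.002, 0.001, 1.0, 0.0]
contact_force: [4.7, 0.5, -1.9]
width: 0.0153
```

>>> {"method": "servo_tool", "body": {
  "increments": [
    {"slide": [0.001,0,0.001],"spin": 0},
    {"slide": [0,0,0],"spin": 0},
    {"slide": [0,0,0],"spin": 0},
    {"slide": [0,0,0],"spin": 0},
    {"slide": [0,0,0],"spin": 0}
  ]
}}

```text
clock: 13.6
position: [0.5109, 0.0873, 0.1126]
ee_rot: [0.003, 0.001, 1.0, 0.0]
contact_force: [5.1, -0.3, 1.2]
width: 0.0157
```

```bash
python3 - <<'E'
from h import *
for n in("side",):
    im=eyes.get_image(n); cv2.imwrite(f"pics/{n}9.png",im)
    if n=="side": crop(im,"pics/side9z.png",260,200,350,300,7)
s=manip.get_state(); print(np.round(s['position'],4),np.round(s['ee_rot'],4),np.round(s['contact_force'],3),s['width'])
E
```

```text
[0.5109 0.0873 0.1126] [3.1e-03 1.0e-03 1.0e+00 1.0e-04] [5.949 0.188 0.418] 0.015753006147952484
```

View pics/side9z.png

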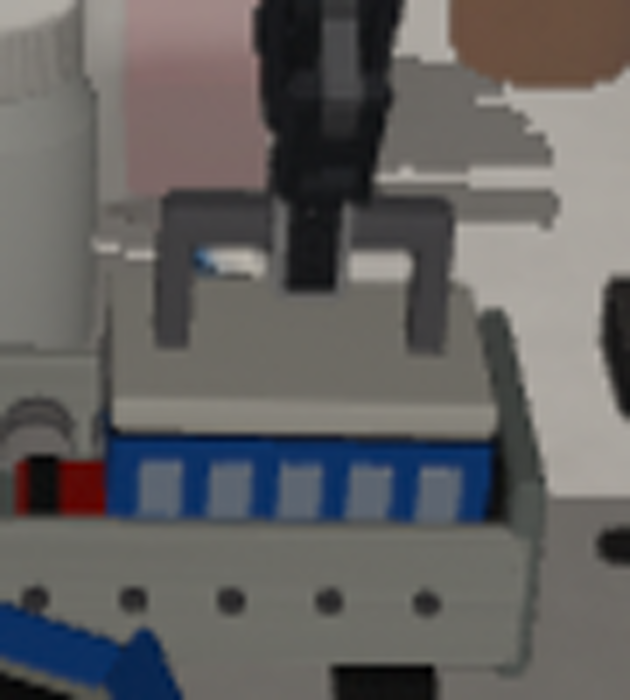

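```bash
python3 - <<'E'
from h import *
print(((proj("side",[[.5109,.095,.1126],[.5109-.011,.095,.1126],[.5109+.011,.095,.1126],[.511-.042,.095,.137],[.511+.042,.095,.137],[.511-.055,.122,.091],[.511+.055,.122,.091],[.511-.055,.122,.045]])-[260,200])*7).round())
E
```

```text
[[300. 290.]
 [338. 290.]
 [262. 289.]
 [452. 219.]
 [156. 215.]
 [496. 408.]
 [107. 404.]
 [483. 540.]]
```

>>> {"method": "servo_tool", "body": {
  "increments": [
    {"slide": [-0.001,0,0],"spin": 0},
    {"slide": [0,0,0],"spin": 0},
    {"slide": [0,0,0],"spin": 0},
    {"slide": [0,0,0],"spin": 0}
  ],
  "hand": 0,
  "newtons": 70
}}

```text
clock: 14.05
position: [0.5111, 0.0874, 0.1124]
ee_rot: [0.002, 0.001, 1.0, 0.0]
contact_force: [6.4, 0.6, 4.0]
width: 0.0147
```

Seated against the stop, and the projected lid edge matches the picture. Lifting straight up.

>>> {"method": "servo_tool", "body": {
  "increments": [
    {"slide": [-0.001,0,-0.005],"spin": 0},
    {"slide": [0,0,-0.01],"spin": 0},
    {"slide": [0,0,-0.02],"spin": 0},
    {"slide": [0,0,-0.025],"spin": 0},
    {"slide": [0,0,-0.025],"spin": 0},
    {"slide": [0,0,-0.02],"spin": 0},
    {"slide": [0,0,-0.01],"spin": 0},
    {"slide": [0,0,0],"spin": 0}
  ]
}}

```text
clock: 14.85
position: [0.509, 0.0875, 0.2266]
ee_rot: [-0.001, 0.001, 1.0, 0.0]
contact_force: [0.1, -0.0, -3.9]
width: 0.0149
```

```bash
python3 - <<'E'
from h import *
for n in("side",):
    im=eyes.get_image(n); cv2.imwrite(f"pics/{n}10.png",im)
    if n=="side": crop(im,"pics/side10z.png",220,120,360,270,5)
s=manip.get_state(); print(np.round(s['position'],4),np.round(s['ee_rot'],4),np.round(s['contact_force'],3),np.round(s['moment'],3),s['width'])
E
```

```text
[0.5087 0.0874 0.2255] [-1.5e-03  9.0e-04  1.0e+00  1.0e-04] [-0.532 -0.185 -4.23 ] [0.011 0.008 0.025] 0.014752106244231409
```

View pics/side10z.png

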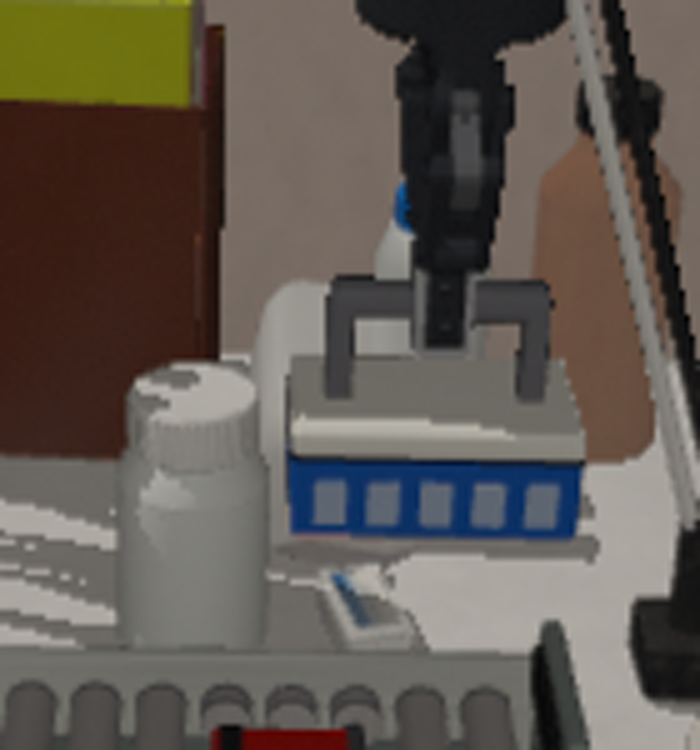

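Lifted and level; the force rose about 4.2 N, which makes roughly 0.42 kg. The tool can't be tilted by the interface, so I'll set the level carrier down with its rear lower edge on the plate at local x of about +51 mm. Then I'll let it pivot in a light grip around that edge down to 30°. First, travel over the stand and yaw 13.4°.

>>> {"method": "servo_tool", "body": {
  "increments": [
    {"slide": [0,0.015,-0.005],"spin": 0},
    {"slide": [-0.01,0.025,0],"spin": 0},
    {"slide": [-0.02,0.03,0],"spin": 0},
    {"slide": [-0.02,0.03,0],"spin": 0},
    {"slide": [-0.02,0.028,0],"spin": 0},
    {"slide": [-0.013,0.017,0],"spin": 0},
    {"slide": [-0.0055,0.007,0],"spin": 0},
    {"slide": [0,0,0],"spin": 0}
  ]
}}

```text
clock: 15.7
position: [0.5983, 0.2403, 0.2296]
ee_rot: [-0.002, 0.0, 1.0, -0.0]
contact_force: [0.0, -0.2, -4.3]
width: 0.0147
```

>>> {"method": "servo_tool", "body": {
  "increments": [
    {"slide": [0,0,0],"spin": -3},
    {"slide": [0,0,0],"spin": -4},
    {"slide": [0,0,0],"spin": -4},
    {"slide": [0,0,0],"spin": -2.4},
    {"slide": [0,0,0],"spin": 0},
    {"slide": [0,0,0],"spin": 0}
  ]
}}

```text
clock: 16.3
position: [0.598, 0.2383, 0.2313]
ee_rot: [-0.001, -0.115, 0.993, -0.0]
contact_force: [-0.3, 0.3, -3.4]
width: 0.0148
```

```bash
python3 - <<'E'
from h import *
for n in("side","top"):
    im=eyes.get_image(n); cv2.imwrite(f"pics/{n}11.png",im)
    if n=="side": crop(im,"pics/side11z.png",180,150,340,310,4)
s=manip.get_state(); print(np.round(s['position'],4),np.round(s['ee_rot'],4),np.round(s['contact_force'],3),np.round(s['moment'],3),s['width'])
E
```

```text
[0.5984 0.2387 0.2313] [-2.000e-04 -1.152e-01  9.933e-01 -1.000e-04] [ 0.658 -0.612 -3.922] [-0.033  0.025  0.027] 0.014909517312581678
```

View pics/side11z.png

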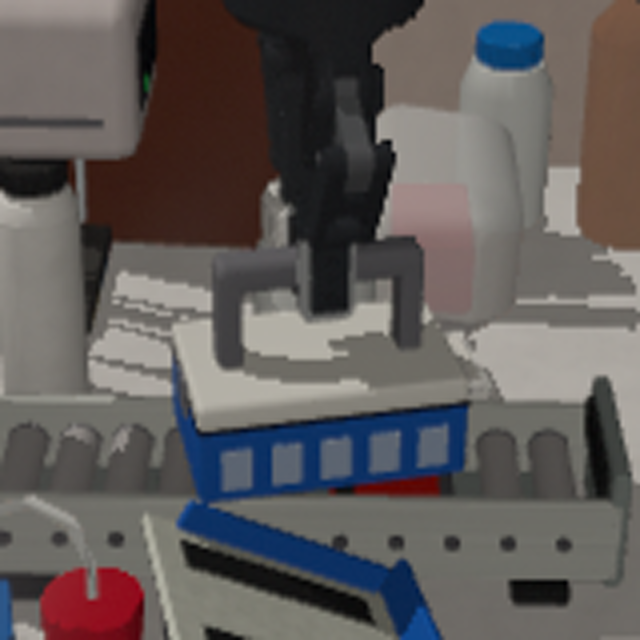

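View pics/top11.png

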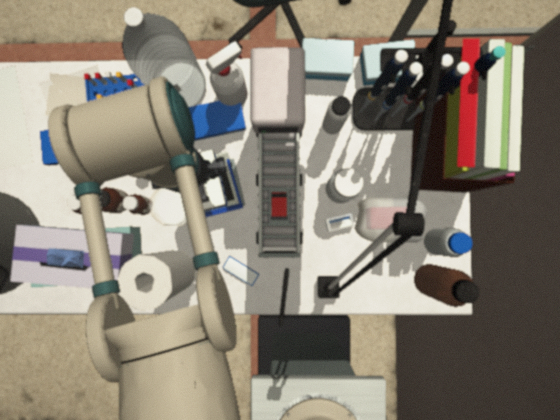

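Aligned: the tool yaw is 13.2°, tool x now points down the slope horizontally, and the carrier hangs over the stand in the side view. Lowering to just above touch.

>>> {"method": "servo_tool", "body": {
  "increments": [
    {"slide": [0,0,0.01],"spin": 0},
    {"slide": [0,0,0.015],"spin": 0},
    {"slide": [0,0,0.015],"spin": 0},
    {"slide": [0,0,0.013],"spin": 0},
    {"slide": [0,0,0.007],"spin": 0},
    {"slide": [0,0,0],"spin": 0}
  ]
}}

```text
clock: 17.0
position: [0.598, 0.2389, 0.1697]
ee_rot: [-0.001, -0.116, 0.993, -0.0]
contact_force: [-0.2, 0.2, -4.0]
width: 0.0147
```

```bash
python3 - <<'E'
from h import *
for n in("side",):
    im=eyes.get_image(n); cv2.imwrite(f"pics/{n}12.png",im)
    if n=="side": crop(im,"pics/side12z.png",190,180,330,330,5)
s=manip.get_state(); print(np.round(s['position'],4),np.round(s['ee_rot'],4),np.round(s['contact_force'],3),np.round(s['moment'],3),s['width'])
E
```

```text
[0.5987 0.2391 0.1708] [-5.000e-04 -1.157e-01  9.933e-01 -0.000e+00] [ 0.118  0.141 -2.985] [-0.073 -0.054 -0.014] 0.014307491030736462
```

View pics/side12z.png

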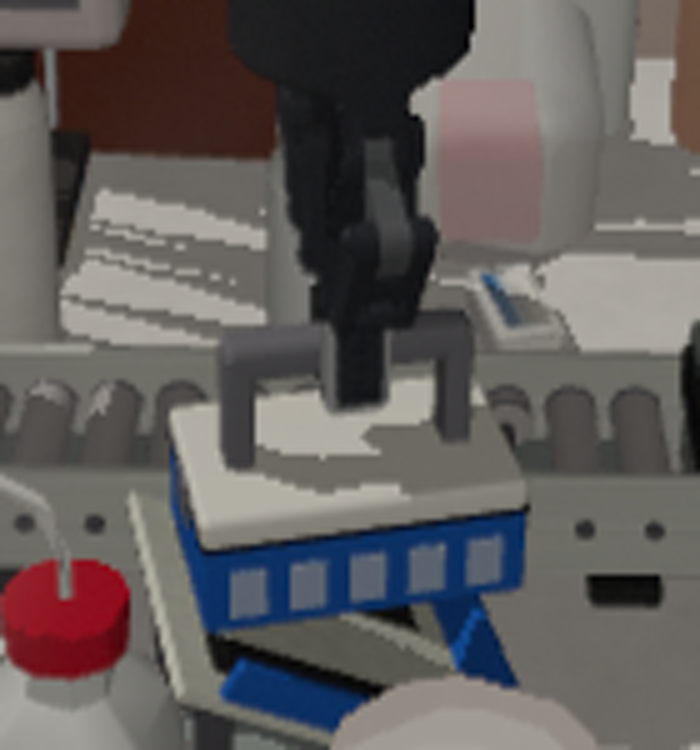

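>>> {"method": "servo_tool", "body": {
  "increments": [
    {"slide": [0,0,0],"spin": 0},
    {"slide": [0,0,0.003],"spin": 0},
    {"slide": [0,0,0.002],"spin": 0},
    {"slide": [0,0,0],"spin": 0}
  ],
  "hand": 0,
  "newtons": 25
}}

```text
clock: 17.45
position: [0.5987, 0.2391, 0.1662]
ee_rot: [-0.0, -0.116, 0.993, 0.0]
contact_force: [-1.0, 0.3, -3.6]
width: 0.0145
```

>>> {"method": "servo_tool", "body": {
  "increments": [
    {"slide": [0,0,0.002],"spin": 0},
    {"slide": [0,0,0.002],"spin": 0},
    {"slide": [0,0,0],"spin": 0}
  ]
}}

```text
clock: 17.75
position: [0.5986, 0.2391, 0.1619]
ee_rot: [-0.0, -0.116, 0.993, -0.0]
contact_force: [0.4, -0.2, -3.7]
width: 0.0148
```

>>> {"method": "servo_tool", "body": {
  "increments": [
    {"slide": [0,0,0.002],"spin": 0},
    {"slide": [0,0,0],"spin": 0}
  ]
}}

```text
clock: 17.95
position: [0.5987, 0.2394, 0.1612]
ee_rot: [0.0, -0.116, 0.993, 0.0]
contact_force: [-3.0, 0.3, 1.4]
width: 0.0144
```

>>> {"method": "servo_tool", "body": {
  "increments": [
    {"slide": [0,0,0.002],"spin": 0},
    {"slide": [0,0,0],"spin": 0}
  ]
}}

```text
clock: 18.15
position: [0.5983, 0.2394, 0.1607]
ee_rot: [0.0, -0.116, 0.993, 0.0]
contact_force: [-6.8, -0.8, 8.4]
width: 0.0145
```

Touched at TCP z = 0.161, as predicted, so the stand pose holds. Now the arc: back and down about the rear edge, in stages.

>>> {"method": "servo_tool", "body": {
  "increments": [
    {"slide": [0.0035,0,0.0025],"spin": 0},
    {"slide": [0.0035,0,0.0025],"spin": 0},
    {"slide": [0.0035,0,0.0027],"spin": 0},
    {"slide": [0.0034,0,0.0028],"spin": 0},
    {"slide": [0,0,0],"spin": 0}
  ]
}}

```text
clock: 18.65
position: [0.5869, 0.2371, 0.1514]
ee_rot: [0.004, -0.116, 0.993, 0.001]
contact_force: [-3.8, 0.0, 11.8]
width: 0.0147
```

```bash
python3 - <<'E'
from h import *
for n in("side",):
    im=eyes.get_image(n); cv2.imwrite(f"pics/{n}13.png",im)
    if n=="side": crop(im,"pics/side13z.png",190,180,330,330,5)
s=manip.get_state(); print(np.round(s['position'],4),np.round(s['ee_rot'],4),np.round(s['contact_force'],3),np.round(s['moment'],3),s['width'])
E
```

```text
[0.5871 0.2371 0.1515] [ 0.0035 -0.1158  0.9933  0.0011] [-4.489  0.417 10.198] [ 0.243 -0.03   0.042] 0.014905093767917172
```

View pics/side13z.png

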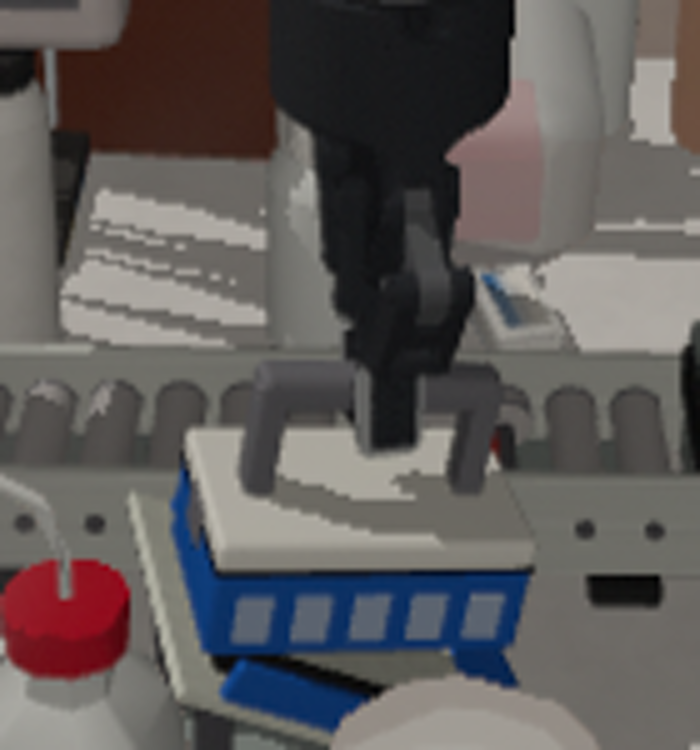

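It pivots as intended (front end lower, rear edge staying put). Continuing.

>>> {"method": "servo_tool", "body": {
  "increments": [
    {"slide": [0.003,0,0.0031],"spin": 0},
    {"slide": [0.003,0,0.0032],"spin": 0},
    {"slide": [0.003,0,0.0033],"spin": 0},
    {"slide": [0.0029,0,0.0035],"spin": 0},
    {"slide": [0,0,0],"spin": 0}
  ],
  "hand": 0,
  "newtons": 22
}}

```text
clock: 19.2
position: [0.5746, 0.2342, 0.1374]
ee_rot: [0.002, -0.116, 0.993, 0.001]
contact_force: [-4.8, 0.4, 10.1]
width: 0.0148
```

>>> {"method": "servo_tool", "body": {
  "increments": [
    {"slide": [0.0026,0,0.0036],"spin": 0},
    {"slide": [0.0025,0,0.0036],"spin": 0},
    {"slide": [0,0,0],"spin": 0}
  ]
}}

```text
clock: 19.5
position: [0.5695, 0.2329, 0.1298]
ee_rot: [0.002, -0.116, 0.993, 0.001]
contact_force: [-5.1, 0.3, 8.3]
width: 0.0151
```

```bash
python3 - <<'E'
from h import *
for n in("side",):
    im=eyes.get_image(n); cv2.imwrite(f"pics/{n}14.png",im)
    if n=="side": crop(im,"pics/side14z.png",190,180,330,330,5)
s=manip.get_state(); print(np.round(s['position'],4),np.round(s['ee_rot'],4),np.round(s['contact_force'],3),np.round(s['moment'],3),s['width'])
E
```

```text
[0.5695 0.233  0.13  ] [ 2.000e-03 -1.159e-01  9.933e-01  9.000e-04] [-4.59  -0.06   8.166] [0.246 0.015 0.1  ] 0.01480587252367998
```

View pics/side14z.png

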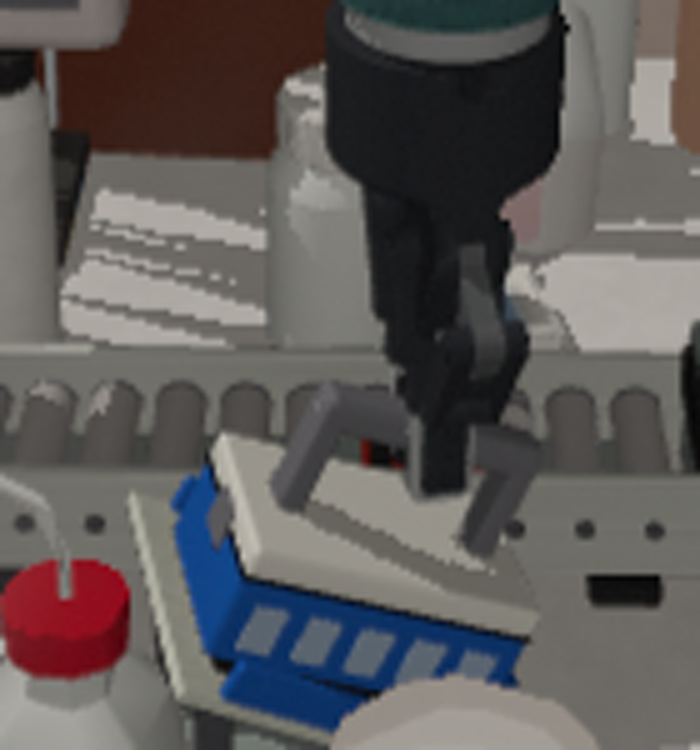

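>>> {"method": "servo_tool", "body": {
  "increments": [
    {"slide": [0.0024,0,0.0038],"spin": 0},
    {"slide": [0.002,0,0.0038],"spin": 0},
    {"slide": [0,0,0],"spin": 0}
  ]
}}

```text
clock: 19.85
position: [0.565, 0.2319, 0.1219]
ee_rot: [0.002, -0.116, 0.993, 0.001]
contact_force: [-4.3, -0.3, 7.7]
width: 0.0145
```

>>> {"method": "servo_tool", "body": {
  "increments": [
    {"slide": [0.001,0,0.002],"spin": 0},
    {"slide": [0,0,0],"spin": 0}
  ]
}}

```text
clock: 20.05
position: [0.5645, 0.2319, 0.121]
ee_rot: [0.002, -0.116, 0.993, 0.001]
contact_force: [-4.9, 0.0, 11.1]
width: 0.0149
```

```bash
python3 - <<'E'
from h import *
for n in("side",):
    im=eyes.get_image(n); cv2.imwrite(f"pics/{n}15.png",im)
    if n=="side": crop(im,"pics/side15z.png",190,180,330,330,5)
s=manip.get_state(); print(np.round(s['position'],4),np.round(s['ee_rot'],4),np.round(s['contact_force'],3),np.round(s['moment'],3),s['width'])
E
```

```text
[0.5645 0.2319 0.1209] [ 2.200e-03 -1.159e-01  9.933e-01  9.000e-04] [-5.181  0.456 10.613] [0.157 0.342 0.108] 0.014817378544635574
```

View pics/side15z.png

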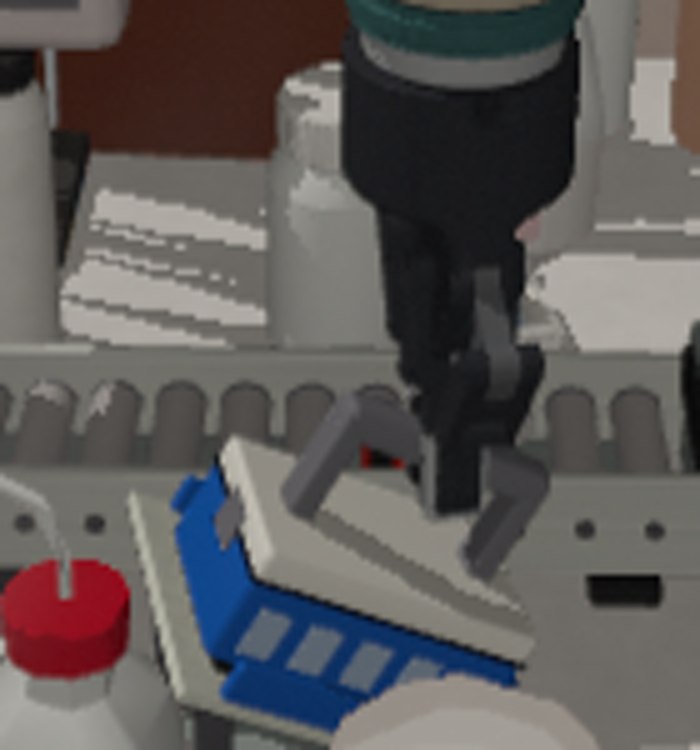

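It's down flat (force rising to about 11 N at the predicted height). Sliding it down the slope to feel the lip.

>>> {"method": "servo_tool", "body": {
  "increments": [
    {"slide": [0.0017,0,0.0005],"spin": 0},
    {"slide": [0.0017,0,0.0008],"spin": 0},
    {"slide": [0,0,0],"spin": 0}
  ]
}}

```text
clock: 20.4
position: [0.5637, 0.2315, 0.1204]
ee_rot: [0.005, -0.116, 0.993, 0.001]
contact_force: [-0.1, 1.0, 11.1]
width: 0.0147
```

>>> {"method": "servo_tool", "body": {
  "increments": [
    {"slide": [0.0017,0,0.001],"spin": 0},
    {"slide": [0,0,0],"spin": 0}
  ]
}}

```text
clock: 20.6
position: [0.5624, 0.231, 0.1196]
ee_rot: [0.005, -0.116, 0.993, 0.001]
contact_force: [0.5, 1.5, 11.3]
width: 0.0147
```

>>> {"method": "servo_tool", "body": {
  "increments": [
    {"slide": [0.0017,0,0.001],"spin": 0},
    {"slide": [0,0,0],"spin": 0}
  ]
}}

```text
clock: 20.8
position: [0.5609, 0.2305, 0.1187]
ee_rot: [0.006, -0.116, 0.993, 0.001]
contact_force: [0.9, 1.0, 11.5]
width: 0.0145
```

>>> {"method": "servo_tool", "body": {
  "increments": [
    {"slide": [0.0017,0,0.001],"spin": 0},
    {"slide": [0,0,0],"spin": 0}
  ]
}}

```text
clock: 21.0
position: [0.5604, 0.2304, 0.1184]
ee_rot: [0.007, -0.116, 0.993, 0.001]
contact_force: [1.5, 0.3, 13.1]
width: 0.0148
```

```bash
python3 - <<'E'
from h import *
for n in("side",):
    im=eyes.get_image(n); cv2.imwrite(f"pics/{n}16.png",im)
    if n=="side": crop(im,"pics/side16z.png",190,180,330,330,5)
s=manip.get_state(); print(np.round(s['position'],4),np.round(s['ee_rot'],4),np.round(s['contact_force'],3),np.round(s['moment'],3),s['width'])
E
```

```text
[0.5604 0.2304 0.1184] [ 0.0068 -0.1157  0.9933  0.0012] [ 1.304  0.937 13.446] [ 0.17  -0.315  0.049] 0.014299082099052934
```

View pics/side16z.png

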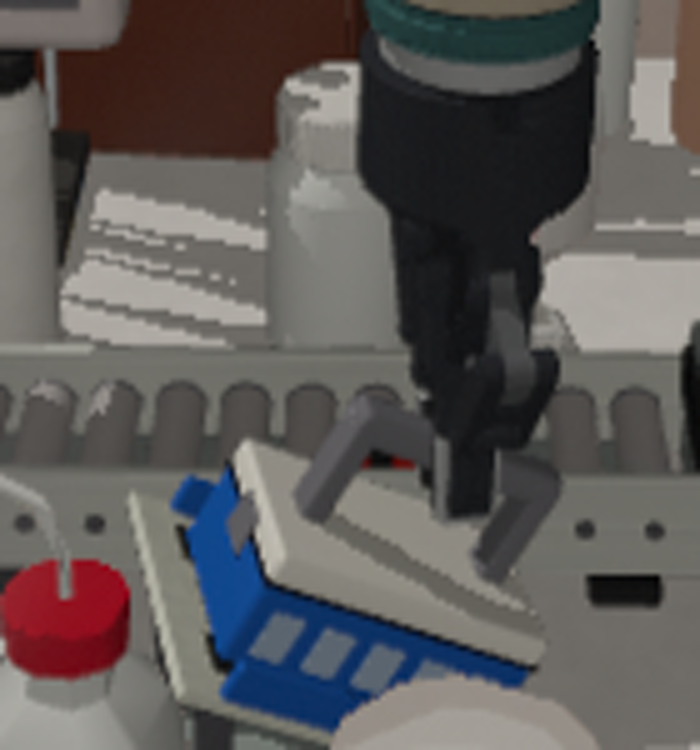

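The last step moved only 0.5 mm with rising force, and the handle is at (0.560, 0.230), the position computed for the lower end at the lip. Easing the pressure and letting go.

>>> {"method": "servo_tool", "body": {
  "increments": [
    {"slide": [0,0,-0.002],"spin": 0},
    {"slide": [0,0,0],"spin": 0}
  ]
}}

```text
clock: 21.25
position: [0.5601, 0.2304, 0.1184]
ee_rot: [0.006, -0.116, 0.993, 0.001]
contact_force: [4.6, 2.4, 6.4]
width: 0.0147
```

>>> {"method": "servo_tool", "body": {
  "increments": [
    {"slide": [0,0,0],"spin": 0},
    {"slide": [0,0,0],"spin": 0},
    {"slide": [0,0,0],"spin": 0},
    {"slide": [0,0,0],"spin": 0}
  ],
  "hand": 0.5
}}

```text
clock: 21.65
position: [0.5545, 0.2286, 0.115]
ee_rot: [-0.001, -0.116, 0.993, -0.0]
contact_force: [0.8, -0.0, -0.5]
width: 0.0425
```

```bash
python3 - <<'E'
from h import *
for n in("side",):
    im=eyes.get_image(n); cv2.imwrite(f"pics/{n}17.png",im)
    if n=="side": crop(im,"pics/side17z.png",190,180,330,330,5)
s=manip.get_state(); print(np.round(s['position'],4),np.round(s['ee_rot'],4),np.round(s['contact_force'],3),np.round(s['moment'],3),s['width'])
E
```

```text
[0.5547 0.2287 0.1151] [-7.000e-04 -1.157e-01  9.933e-01 -1.000e-04] [ 0.008 -0.078  0.404] [-0.011 -0.036  0.   ] 0.04270786051203328
```

View pics/side17z.png

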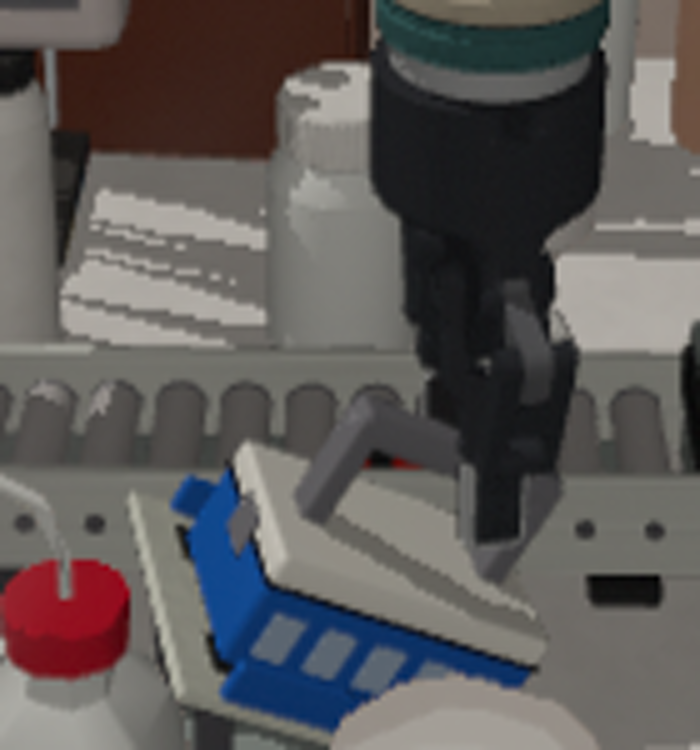

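Released, and the carrier did not move. Rising straight up.

>>> {"method": "servo_tool", "body": {
  "increments": [
    {"slide": [0,0,-0.005],"spin": 0},
    {"slide": [0,0,-0.01],"spin": 0},
    {"slide": [0,0,-0.02],"spin": 0},
    {"slide": [0,0,-0.03],"spin": 0},
    {"slide": [0,0,-0.03],"spin": 0},
    {"slide": [0,0,-0.03],"spin": 0},
    {"slide": [0,0,-0.03],"spin": 0},
    {"slide": [0,0,-0.02],"spin": 0}
  ]
}}

```text
clock: 22.5
position: [0.5558, 0.2291, 0.2943]
ee_rot: [0.002, -0.116, 0.993, 0.0]
contact_force: [-0.1, 0.1, 0.0]
width: 0.0426
```

>>> {"method": "servo_tool", "body": {
  "increments": [
    {"slide": [0.02,-0.02,-0.01],"spin": 0},
    {"slide": [0.03,-0.03,0],"spin": 0},
    {"slide": [0.03,-0.03,0],"spin": 0},
    {"slide": [0.03,-0.03,0],"spin": 0},
    {"slide": [0.03,-0.02,0],"spin": 0},
    {"slide": [0.02,0,0],"spin": 0},
    {"slide": [0.01,0,0],"spin": 0},
    {"slide": [0,0,0],"spin": 0}
  ]
}}

```text
clock: 23.3
position: [0.4189, 0.0632, 0.3016]
ee_rot: [0.001, -0.116, 0.993, 0.0]
contact_force: [1.7, -0.7, 0.2]
width: 0.0428
```

```bash
python3 - <<'E'
from h import *
ims={}
for n in("side","top"):
    im=eyes.get_image(n); ims[n]=im; cv2.imwrite(f"pics/{n}18.png",im)
s=manip.get_state(); print(np.round(s['position'],4),np.round(s['contact_force'],3))
box=[]
for P in [(62,39,0),]: pass
c=np.array([-7,0,23.])
pts=np.array([c+[a,b,d] for a in(-55,55) for b in(-35,35) for d in(23,)]+[c+[-55,35,-23],c+[55,35,-23],c+[-42,0,69],c+[42,0,69]])/1e3
for n,(x0,y0,x1,y1) in (("side",(190,200,330,330)),("top",(170,140,270,230))):
    k=5; cc=cv2.resize(ims[n][y0:y1,x0:x1],None,fx=k,fy=k,interpolation=cv2.INTER_CUBIC)
    for u,v in proj(n,stand(pts)): cv2.circle(cc,(int((u-x0+.5)*k),int((v-y0+.5)*k)),3,(0,255,0),-1)
    cv2.imwrite(f"pics/fin_{n}.png",cc)
E
```

```text
[0.4206 0.0637 0.3012] [ 0.366 -0.439 -0.212]
```

View pics/fin_side.png

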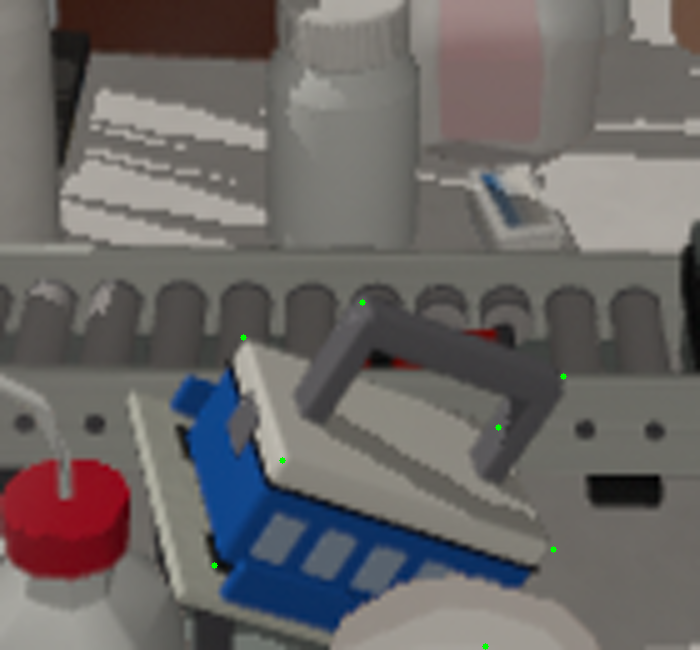

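View pics/fin_top.png

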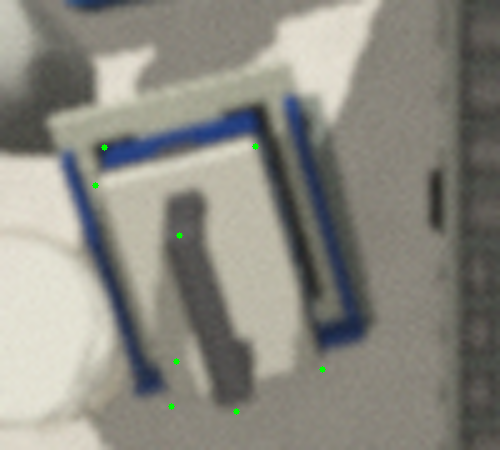

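View pics/side18.png

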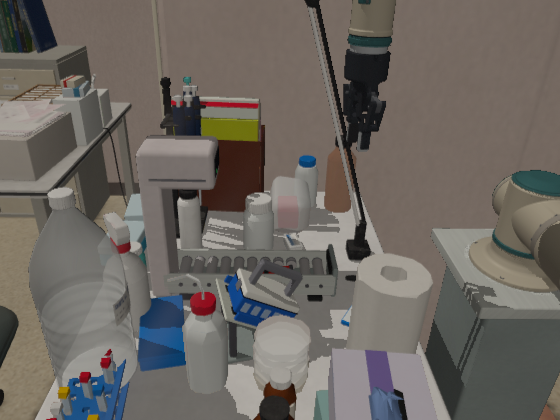

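The side view matches the predicted in-place corners: handle ends at (362,302) and (563,376), lid corners at (282,460) and (553,549). The lid's lower end in the top view is less clear, so I'll zoom in there.

```bash
python3 - <<'E'
from h import *
im=cv2.imread("pics/top18.png"); x0,y0=185,155;k=10
c=cv2.resize(im[y0:y0+60,x0:x0+70],None,fx=k,fy=k,interpolation=cv2.INTER_CUBIC)
c=cv2.convertScaleAbs(c,alpha=1.3,beta=0); cv2.imwrite("pics/t18z.png",c)
cc=np.array([-7,0,23.])
pts=np.array([cc+[a,b,23] for a in(-55,55) for b in(-35,35)])/1e3
print(((proj("top",stand(pts))-[x0,y0]+.5)*k).round())
E
```

```text
[[495. 590.]
 [193. 663.]
 [361. 143.]
 [ 42. 222.]]
```

View pics/t18z.png

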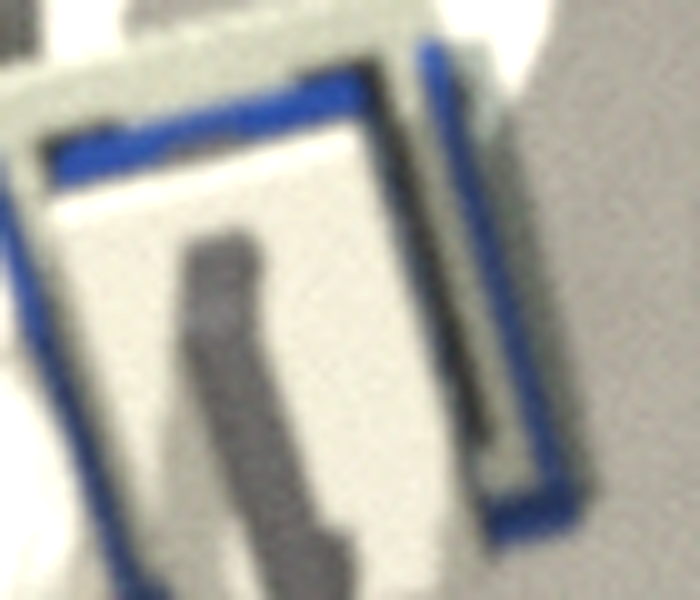

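Lid edges agree with the prediction to about 1 px (2–3 mm): right edge (365,130)→(490,545), rear edge (50,215)→(355,130). Gaps to the cheeks are about 10 and 13 mm. The robot is clear of everything, so I'm handing in.

```bash
python3 - <<'E'
from h import *
for n,a in (("mailer",(241,270)),): pass
a=cv2.imread("pics/top0.png");b=cv2.imread("pics/top18.png")
for nm,(u0,v0,u1,v1) in (("mailer",(220,255,262,285)),("box",(322,208,358,236)),("jar",(325,165,365,205))):
    print(nm,cv2.absdiff(a[v0:v1,u0:u1],b[v0:v1,u0:u1]).mean().round(2))
print(manip.sign_off())
E
```

```text
mailer 7.79
box 4.46
jar 4.14
the job is handed in; nothing more can be done
None
```

The carrier is on the sloping stand with its lower end against the lip, and I handed the job in at about 23 s of the 58 s allowed. No verdict is reported.

1. **Tongue:** I pressed it down until it hit its hard stop at z = 0.0367 m, where the force jumped to 12 N. The side picture showed it lying flat.
2. **Rolling out:** The interface cannot tilt the tool. So I gripped the box sides at the front end, just ahead of the reader, and rolled it out about 65 mm. I then regripped the handle and rolled it to the end stop until it pushed back with about 5 N.
3. **Lifting:** I lifted it straight up about 115 mm. It hung level, at roughly 0.42 kg.
4. **Placing:** I set the rear lower edge on the plate, let the carrier pivot down flat in a light grip, and slid it to the lip. I opened the gripper only then; the carrier did not move on release.

**Last checks:**
- **Pose on the stand:** Both cameras matched the predicted in-place pose to about 1 pixel (2–3 mm). The carrier lies flat between the cheeks, with gaps of about 10 and 13 mm.
- **Robot clear:** The contact force reads about zero.
- **Bystanders:** The before/after top pictures differ only slightly around the box and jar. The difference is larger around the mailer (7.8 against about 4). I took that to be a shadow and did not look closer.

**Disagreements:**
- **Stop position:** The carrier met the end stop 5 mm nearer the robot than my first estimate, which came from the tongue. I relied on the contact force there.
- **Distance from the lip:** In the last top picture the rear edge reads about 2 mm higher up the slope than predicted. That is within the calibration error and inside the allowed range.

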